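Snap a pipe coupling's collar home in the hand press

TASK

Set the loose brass coupling into the cradle of the green hand press, blue collar towards either handle, then squeeze the press's two red handles together gently until the collar's resistance peaks and falls away to nothing and the collar snaps home. Stop squeezing then, because pressing on cracks the collar; then let the handles spring open and leave the coupling in the cradle with its collar snapped home. Leave the other things on the bench where they are.

Things in the scene. Friction and masses are not known exactly. Their poses are not given: they have to be found in the camera images.
- coupling_center (a point): Centre of the loose coupling lying on the bench: brass block 24 (x) x 16 (y) x 26 mm (z), this point 13 mm above its underside. On its own y axis a round stub (dia 18) reaches to y = -20.5 mm and a blue snap collar (disc dia 20, 3 thick) stands out to y = +20.5 mm, so 41 mm over all. Grasp the block across x (24 mm). About 200 g
- collar_face (a point): Centre of the collar's outer face, at y = +20.5 mm of the coupling as delivered. Pressed in, it resists up to a peak of about 25 N some 2 mm in, then less and less, to nothing at 4 mm; from there it snaps by itself to its seat, 5.8 mm in (y = +14.7 mm), and stays. Let go sooner, it springs back out. Beyond the seat it stiffens again, and 6.3 mm in (y = +14.2 mm) it cracks, at a load below the peak
- press: Fixed green hand press, placed and turned anew each time; origin on the bench under its cradle, x from the handles to the pivots, z up. Base plate 205 (x) x 100 (y) x 12 mm. Two bars (8 mm thick, tops at z = 57 mm) run along x, inner faces at y = +-30 mm at the cradle and +-26 mm at the grips when open, on upright pivots at x = +65, y = +-30 mm, whose posts and cap reach z = 62 mm
- cradle (a point): Where the seated coupling's centre belongs, at x = 0, y = +3 mm of the press, 43 mm above the bench, the coupling's y along the press's y, either way round. Cradle floor 13 mm below; guide rails at x = +-14 mm (inner faces), 5 thick, tops 7 mm below. Pads on the bars press its ends at x = 0: open, the left nose is 25 mm from this point; the right one, a set screw, 23 to 33 mm, not measured
- left_handle_grip (a point): Middle of the red grip of the left (+y) handle, 135 mm from its pivot, 46 mm above the bench. Grip 8 mm thick, 22 mm high, 80 mm long; 68 mm over the outer faces of both grips when open. Squeeze both from above between the fingers; 23 mm of air under the grips down to the base plate
- right_handle_grip (a point): Same on the right (-y) handle
- left_handle (a joint): Angle of the left handle, rad: 0 = open, grows as it closes, at most 0.19. Light return spring, 1.5 to 2.8 N at the grip. The handles move independently. The pad is 65 mm from the pivot, so the grips close 2.1 times as far as the pads; the collar's peak is felt as about 14 N at each grip, return spring included, and 2 to 3 N once it has given
- right_handle (a joint): Same for the right handle
- tube: Bystander: standing yellow tube offcut, dia 48, 55 mm high; origin at the centre of its underside
- plug: Bystander: copper-coloured stepped plug, dia 38, 34 mm high; origin at the centre of its underside
- screwdriver: Bystander: screwdriver lying along its x; origin at the underside
- coupling: The same coupling; origin at the centre of its underside
Mind the look-alikes: they are no part of the job. Leave any white look-alike of the coupling alone. Several things look just like the press: the one meant starts farthest from the robot's base.

How it is judged (in metres and radians):
On the way, in this order (a step that is already met when the one before it is completed fails the run):
1. the coupling sits in the cradle, its collar not yet pressed (x of coupling_center in the frame of cradle between -0.004 and 0.004 m and y of coupling_center in the frame of cradle between -0.009 and 0.009 m and z of coupling_center in the frame of cradle between -0.003 and 0.003 m and angle between the y axis of coupling_center and the y axis of cradle, either way round below 0.2 rad and y of collar_face in the frame of coupling_center above 0.019 m and contact force between the fingers and coupling below 0.05 N), for 0.2 s.
2. with both handles squeezed, the collar has snapped past its peak while the coupling is in the cradle (x of coupling_center in the frame of cradle between -0.004 and 0.004 m and y of coupling_center in the frame of cradle between -0.009 and 0.009 m and z of coupling_center in the frame of cradle between -0.003 and 0.003 m and angle between the y axis of coupling_center and the y axis of cradle, either way round below 0.2 rad and y of collar_face in the frame of coupling_center below 0.0156 m and value of joint each of left_handle, right_handle above 0.03 rad), for 0.05 s.
At the end, for the whole second after the job is handed in: The coupling rests in the cradle (within 4 mm along x, 9 mm along y, 3 mm in height, 0.2 rad, either way round), its collar snapped home (4.9 to 6.3 mm in, its face 15.6 to 14.2 mm from the block's centre), both handles sprung open (under 0.02 rad), bystanders within 20 mm of where they were (x of coupling_center in the frame of cradle between -0.004 and 0.004 m and y of coupling_center in the frame of cradle between -0.009 and 0.009 m and z of coupling_center in the frame of cradle between -0.003 and 0.003 m and angle between the y axis of coupling_center and the y axis of cradle, either way round below 0.2 rad and y of collar_face in the frame of coupling_center between 0.0142 and 0.0156 m and value of joint each of left_handle, right_handle below 0.02 rad and linear speed of coupling below 0.01 m/s and distance of each of tube, plug, screwdriver from where it was at the start of the episode below 0.02 m); the robot touches nothing.
It fails at once if the collar is pressed past 6.3 mm and cracks (y of collar_face in the frame of coupling_center below 0.0142 m).
It fails at once if a bystander is moved by more than 20 mm (distance of any of tube, plug, screwdriver from where it was at the start of the episode above 0.02 m).
It also fails if it takes over 72 s, if anything falls off the work surface, if the arm or the gripper's body presses on something with over 40 N, if the wrist force passes 120 N, or if a joint passes its speed limit or range.

ROBOT

A 6-joint arm with a two-finger parallel gripper is mounted at the origin on the work surface. World frame = base frame: x ahead of the robot, y to its left, z up, the work surface at z = 0. Lengths are in mm, angles in degrees, forces in N, time in s.
With the tool pointing down it reaches from about 350 to 725 mm from the base axis. Payload 4.3 kg.
Tool frame: the origin (TCP) lies midway between the tips of the shut fingers; the grasp point (between the pads) lies 19 mm behind it; z points along the fingers, y is the direction in which the jaws open and shut (so a half turn about z gives the same grasp; the last joint's range is limited). The gripper opens to 85 mm and grips with 20 to 120 N. Pads are 22 mm wide; open, the fingers measure 114 mm over their backs; the gripper's body (76 mm by 85 mm) begins 54 mm behind the grasp point. The pads swing forward as they close: fully open they stand 13 mm farther back than shut.
Start: joints at [70.686, 21.618, 4.641, 73.018, 0, 83.68], TCP at [129.299, 560.311, 231.329] pointing down, gripper open.
Joint ranges: [-156.06, 156.06], [-48.1, 94.91], [-58.44, 69.94], [-101.28, 121.22], [-78.64, 73.56], [-180, 180]. Speed limits (degrees/s): [147.25, 147.25, 180, 180, 180, 180].

INTERFACE

Orientations are given as a 3x3 rotation matrix whose columns are the frame's x, y, z axes.
In Python, from rig import arm gives the robot as it stands. The module is installed in compiled form; this text tells all that it offers.
- The arm moves only by the tool carry_out, never from a script. Its argument "deltas" is a list of rows, each a list of 5 numbers: the shift along the tool's x, y, z in mm, then the turn about the tool's z in degrees, then the finger opening in mm, from 0 to 85.4. A call has exactly 8 rows; each row is the pose to reach, as a shift and turn from the pose commanded when the call began, along the tool's axes at that moment; what a row does not reach only later rows make up. A row lasts 1/12 s, in which the tool goes at most 41.7 mm and 7.16 degrees, less where a joint would pass 70% of its speed; a pose out of reach is approached as far as the arm can. A call with a gripper value outside its range is refused whole. The fingers move at their own pace and stop on an object; the grip force is fixed at half the most. Time passes only in rows, so rows that repeat a pose let the fingers close, or fill a call up. It gives the time, the measured TCP pose, the force and the opening at its end, in the units of the state.
- arm.observe(): the state, without advancing time (a new reading comes with each control period).
- arm.capture(name): name is "scene" or "top"; returns the picture (400x640x3 uint8, blue, green, red); there is no depth.
- arm.camera_params(name): a dict with "fx", "fy", "cx", "cy" (pixels), "xyz" and "attitude" of the camera in the world. Camera axes: x right, y up, looking along -z (the intrinsics and any distortion apply to the point x, -y, -z); pixel columns grow to the right and rows downward; lengths in mm; the calibration is good to about 2 mm. A picture is of the moment at which its call begins. camera_params takes no time and is no camera call.
- arm.finish_job(): hands the job in, once; it reports no verdict.
The state is a dict: "clock": time; "joint_pos": joint angles; "dq": joint speeds; "effort": joint torques, N m; "eef_pos": TCP position; "tool_rot": TCP orientation; "wrist_force": force on the tool from outside, world axes, zero at the start; "moment": the same for the moment, N m; "grip_width": finger opening in mm.
Only numpy, scipy, OpenCV 4.12 (cv2) and the standard library are available. Lean on these libraries where they do the work, as an engineer would, in place of code of your own. Each camera call takes 0.05 s, during which the arm holds its last target.

## Working session

There is one attempt and no reset: what is moved stays moved. The work goes in short steps, Python scripts to look and compute and a tool call to move; the robot and the scene stay as the last step left them, time stands still between calls to the robot, and variables do not carry over. Pictures are saved under pics/ and viewed, and the job is handed in when it is done.

Besides the shell and the picture viewer there is one more tool, called after "Emit:" as name(argument=value, ...), one argument or row to a line, values as JSON. carry_out: Moves the arm, as the interface text tells. Its arguments: {"type":"object","properties":{"deltas":{"type":"array","items":{"type":"array","items":{"type":"number"}}}},"required":["deltas"]}

```bash
mkdir -p pics; python3 - <<'E'
from rig import arm
import cv2
print(arm.observe())
for n in("scene","top"):
    p=arm.camera_params(n);print(n,p)
    cv2.imwrite(f"pics/{n}0.png",arm.capture(n))
E
```

```text
{'clock': 0.0, 'joint_pos': array([ 7.06853093e+01,  2.16599767e+01,  4.56094949e+00,  7.30184759e+01,
       -5.77186208e-04,  8.36832287e+01]), 'dq': array([-0.01391267,  0.0285334 , -0.01754319,  0.07450725, -0.02602724,
       -0.06577639]), 'effort': array([ 1.15920968e-03, -4.63603091e+01,  2.69873446e+01,  2.07649462e-02,
        1.18807106e-04,  7.92777172e-06]), 'eef_pos': array([129.07087939, 559.63591893, 230.36661107]), 'tool_rot': array([[-9.74378163e-01,  2.24914980e-01, -6.68813333e-04],
       [ 2.24915871e-01,  9.74376258e-01, -1.93871929e-03],
       [ 2.15628823e-04, -2.03947247e-03, -9.99997897e-01]]), 'wrist_force': array([0.96079515, 1.20217299, 0.88812941]), 'moment': array([-0.0326366 , -0.01795134, -0.03749052]), 'grip_width': 85.17955860512988}
scene {'fx': 376.75069606047924, 'fy': 376.75069606047924, 'cx': 327.2698897154534, 'cy': 200.14628753127337, 'xyz': array([1012.72780266,   44.88784567,  688.63763077]), 'attitude': array([[-0.05373636, -0.7848491 ,  0.61735264],
       [ 0.99845735, -0.05088479,  0.02221839],
       [ 0.01397577,  0.61759422,  0.78637272]])}
top {'fx': 392.82762915971915, 'fy': 392.82762915971915, 'cx': 324.34406035792887, 'cy': 203.34663127847998, 'xyz': array([ 414.96060007,   20.06237427, 1048.61754059]), 'attitude': array([[-0.01064699,  0.99284241, -0.11895627],
       [-0.99990826, -0.01156724, -0.00704827],
       [-0.00837382,  0.11887031,  0.99287448]])}
```

View pics/scene0.png

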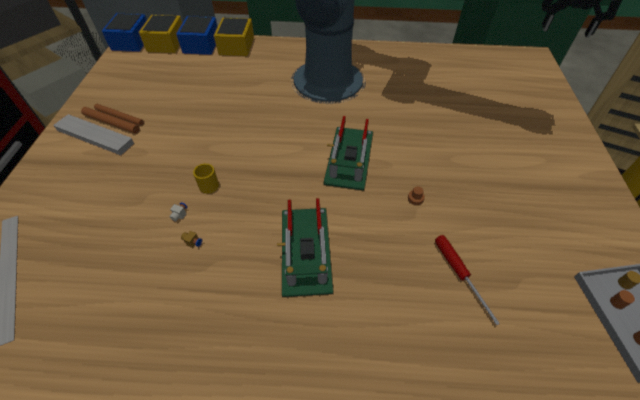

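View pics/top0.png

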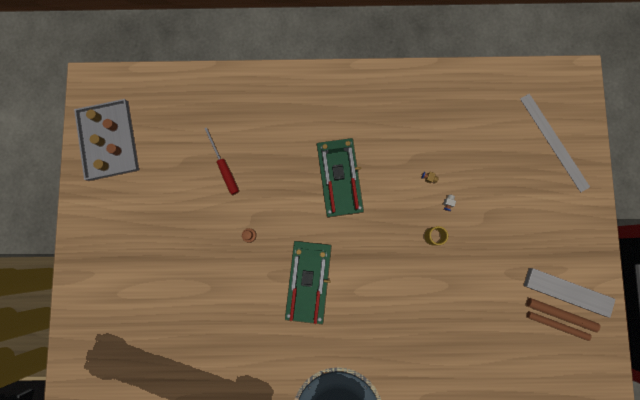

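Scene 0 shows two green presses: scene (306,250) / top (338,178), and scene (350,158) / top (308,283). The first is the farther from the base, which sits at the bottom of the top view, so it is the one meant. The brass coupling is at scene (191,240) / top (430,177). The white look-alike is at scene (179,211) / top (449,202). I'll confirm both in enlarged crops.

```bash
cat > h.py <<'E'
import numpy as np, cv2
from rig import arm
def crop(src,u0,v0,w,h,s,out):
    im=src if not isinstance(src,str) else cv2.imread(src)
    c=cv2.resize(im[v0:v0+h,u0:u0+w],None,fx=s,fy=s,interpolation=cv2.INTER_CUBIC)
    for k in range(0,w,10):
        cv2.line(c,(k*s,0),(k*s,6),(255,255,255),1)
        if k%20==0: cv2.putText(c,str(u0+k),(k*s,16),0,.35,(255,255,255),1)
    for k in range(0,h,10):
        cv2.line(c,(0,k*s),(6,k*s),(255,255,255),1)
        if k%20==0: cv2.putText(c,str(v0+k),(8,k*s+4),0,.35,(255,255,255),1)
    cv2.imwrite(out,c)
def ray(n,uv):
    p=arm.camera_params(n); R=np.array(p['attitude']);
    d=np.array([(uv[0]-p['cx'])/p['fx'],-(uv[1]-p['cy'])/p['fy'],-1.])
    return np.array(p['xyz']),R@d
def onz(n,uv,z):
    o,d=ray(n,uv); return o+d*(z-o[2])/d[2]
def proj(n,P):
    p=arm.camera_params(n); R=np.array(p['attitude']); q=(np.atleast_2d(P)-p['xyz'])@R
    return np.c_[p['cx']+p['fx']*q[:,0]/-q[:,2], p['cy']+p['fy']*q[:,1]/q[:,2]]
E
python3 - <<'E'
from h import *
crop('pics/top0.png',300,130,80,100,6,'pics/tp.png')
crop('pics/top0.png',410,160,60,60,10,'pics/tc.png')
crop('pics/scene0.png',260,190,90,110,5,'pics/sp.png')
crop('pics/scene0.png',160,190,60,65,9,'pics/sc.png')
E
```

```text
(no output)
```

View pics/tp.png

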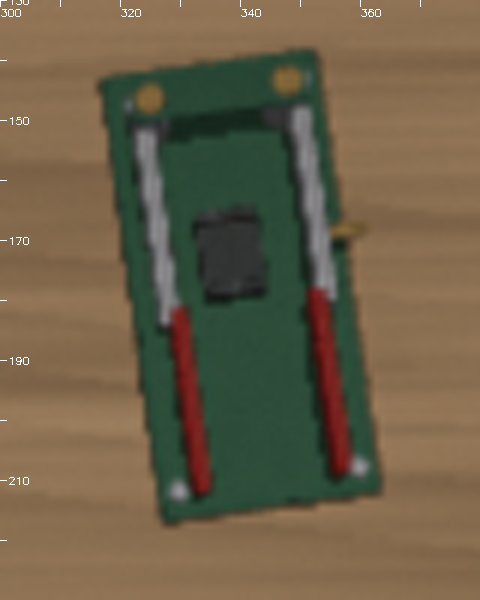

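View pics/tc.png

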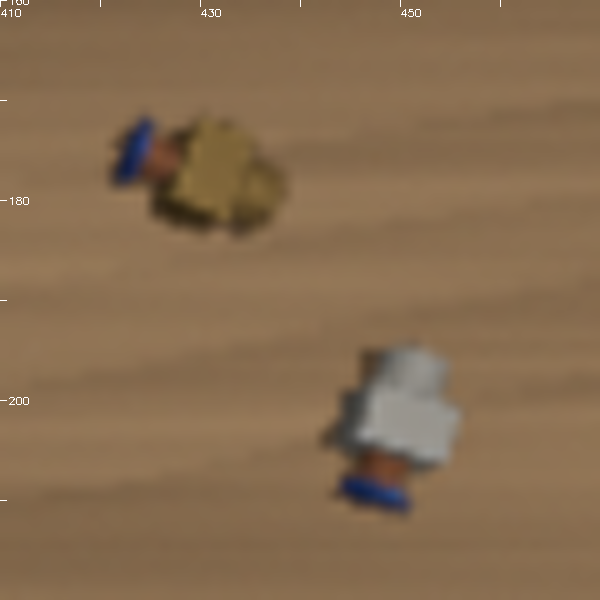

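View pics/sp.png

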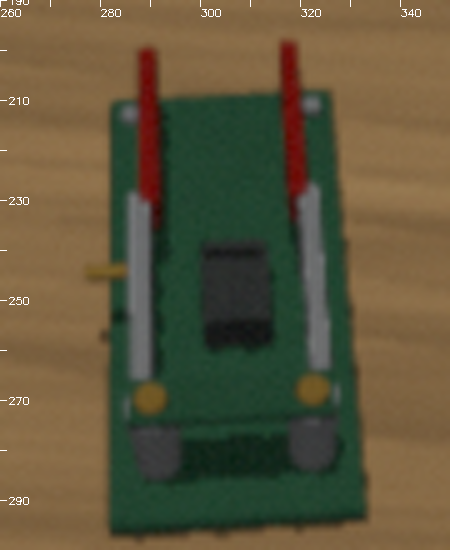

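View pics/sc.png

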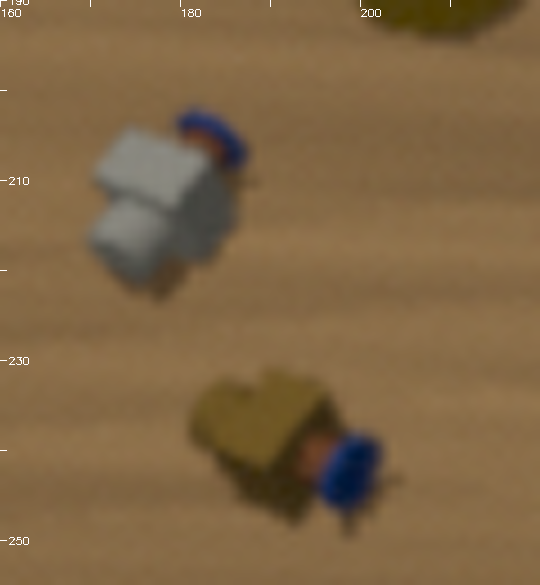

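```bash
cat > fit.py <<'E'
from h import *
from scipy.optimize import least_squares
b=-.4
obs=[ # cam,uv, kind, pt
('top',(316.3,143),(102.5,50,12),1),('top',(352.7,138.2),(102.5,-50,12),1),('top',(363.8,212),(-102.5,-50,12),1),('top',(327.2,217.3),(-102.5,50,12),1),
('top',(325,146.3),(65,30,62),0),('top',(347.8,143.3),(65,-30,62),0),
('top',(338.3,172.3),(0,0,36),2),
('scene',(282.4,210),(-102.5,-50,12),1),('scene',(326,208.4),(-102.5,50,12),1),('scene',(333.2,294),(102.5,50,0),1),('scene',(282,297),(102.5,-50,0),1),
('scene',(290,269.6),(65,-30,62),0),('scene',(322.6,267.8),(65,30,62),0)]
def T(p,l): 
    c,s=np.cos(p[2]),np.sin(p[2]); return np.array([p[0]+c*l[0]-s*l[1],p[1]+s*l[0]+c*l[1],l[2]])
def res(p):
    r=[]
    for c,uv,l,k in obs:
        l=np.array(l,float)
        if k==1:l[0]+=p[3]
        if k==2:l[1]+=0
        bias=p[4:6] if c=='top' else p[6:8]
        d=proj(c,T(p,l))[0]+bias-np.array(uv)-b
        r+=list(d)
    return np.r_[r,np.array(p[4:8])*0.7]
if __name__=='__main__':
    s=least_squares(res,[480,-20,0.1,0,0,0,0,0]);print(s.x.round(3));print(res(s.x)[:-4].reshape(-1,2).round(2))
    p=s.x
    for im,n in(('top0','top'),('scene0','scene')):
        I=cv2.imread(f'pics/{im}.png'); S=6
        u0,v0=(300,130) if n=='top' else (260,190)
        c=cv2.resize(I[v0:v0+110,u0:u0+90],None,fx=5,fy=5,interpolation=cv2.INTER_CUBIC)
        bias=p[4:6] if n=='top' else p[6:8]
        def pl(L,col,cl=True):
            q=proj(n,[T(p,l) for l in L])+bias; q=((q-[u0,v0]+.5)*5).astype(int)
            cv2.polylines(c,[q.reshape(-1,1,2)],cl,col,1)
        o=p[3]
        pl([(102.5+o,50,12),(102.5+o,-50,12),(-102.5+o,-50,12),(-102.5+o,50,12)],(0,255,255))
        for y in(-1,1):
            pl([(65+6*np.cos(t),y*30+6*np.sin(t),62) for t in np.arange(0,6.3,.4)],(255,255,0))
            pl([(-30,y*26,57),(-110,y*26,57),(-110,y*34,57),(-30,y*34,57)],(255,255,255))
            pl([(y*14,-12,36),(y*14,12,36),(y*19,12,36),(y*19,-12,36)],(255,0,255))
        pl([(0,-25,36),(0,25,36)],(0,255,0))
        cv2.imwrite(f'pics/ov_{n}.png',c)
E
python3 fit.py
```

```text
[ 6.18154e+02 -1.20240e+01  1.25000e-01 -1.07110e+01  4.80000e-02
 -8.93000e-01  1.23000e-01  4.02000e-01]
[[-0.13 -0.13]
 [ 0.04 -0.27]
 [ 0.06  0.57]
 [-0.76  0.38]
 [-0.33  0.33]
 [-0.05  0.2 ]
 [ 1.15 -0.64]
 [-0.59 -0.66]
 [ 0.35 -1.21]
 [ 0.32  0.75]
 [-0.11  0.91]
 [ 0.07  0.03]
 [-0.11 -0.02]]
```

View pics/ov_top.png

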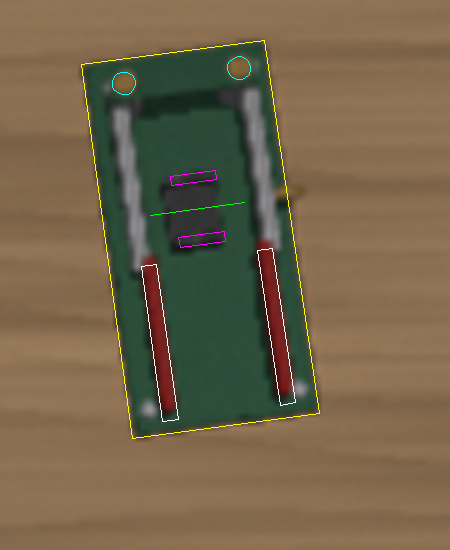

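View pics/ov_scene.png

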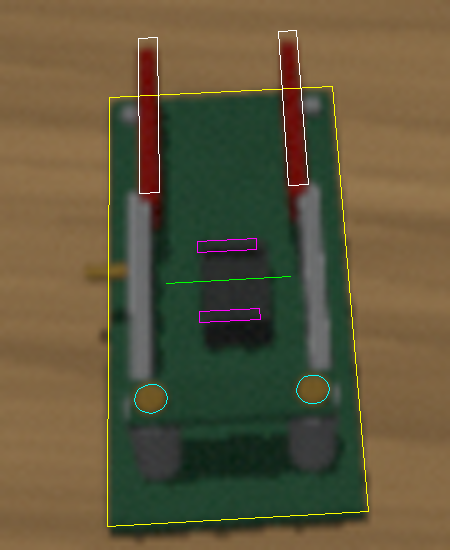

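```bash
cat > fit2.py <<'E'
import fit; from fit import *
fit.obs=[o for o in obs if o[3]!=2]
g=[('top',(333.8,212.),(-110,27.5+2,57),3),('top',(357.2,209.),(-110,-29,57),3),('scene',(289.6,199.4),(-110,-29,57),3),('scene',(317.6,198),(-110,29,57),3),
('top',(337.5,165.2),(19,3,36),3),('top',(339.2,179.8),(-19,3,36),3),('scene',(306.5,238.8),(-19,3,36),3),('scene',(307.3,254),(19,3,36),3)]
def res2(p,w=1):
    r=[]
    for c,uv,l,k in fit.obs+g:
        l=np.array(l,float)
        if k==1:l[0]+=p[3]
        if k==0:l[0]+=p[8]
        bias=p[4:6] if c=='top' else p[6:8]
        r+=list(proj(c,T(p,l))[0]+bias-np.array(uv)+.4)
    return np.r_[r,np.array(p[4:8])*.5]
s=least_squares(res2,[618,-12,.12,-10,0,0,0,0,0],loss='soft_l1')
print(s.x.round(3))
for o,e in zip(fit.obs+g,res2(s.x)[:-4].reshape(-1,2).round(2)): print(o[0],o[2],e)
E
python3 fit2.py
python3 - <<'E'
from h import *
I=cv2.imread('pics/top0.png'); J=cv2.imread('pics/scene0.png')
crop(I,318,135,50,45,15,'pics/tp2.png'); crop(J,280,230,50,45,15,'pics/sp2.png')
E
```

```text
[ 6.18644e+02 -1.20860e+01  1.25000e-01 -1.31990e+01  4.20000e-02
 -1.62800e+00  1.90000e-01  1.25500e+00 -2.07100e+00]
top (102.5, 50, 12) [ 0.01 -0.15]
top (102.5, -50, 12) [ 0.19 -0.3 ]
top (-102.5, -50, 12) [0.21 0.57]
top (-102.5, 50, 12) [-0.62  0.39]
top (65, 30, 62) [-0.21  0.18]
top (65, -30, 62) [0.08 0.06]
scene (-102.5, -50, 12) [-0.57 -0.52]
scene (-102.5, 50, 12) [ 0.3  -1.06]
scene (102.5, 50, 0) [0.24 0.64]
scene (102.5, -50, 0) [-0.1   0.79]
scene (65, -30, 62) [0.06 0.11]
scene (65, 30, 62) [-0.16  0.07]
top (-110, 29.5, 57) [0.42 0.96]
top (-110, -29, 57) [-0.11  0.84]
scene (-110, -29, 57) [ 0.33 -0.91]
scene (-110, 29, 57) [-0.63 -0.77]
top (19, 3, 36) [-0.18 -1.35]
top (-19, 3, 36) [ 0.14 -1.83]
scene (-19, 3, 36) [0.22 0.11]
scene (19, 3, 36) [0.12 1.14]
```

View pics/tp2.png

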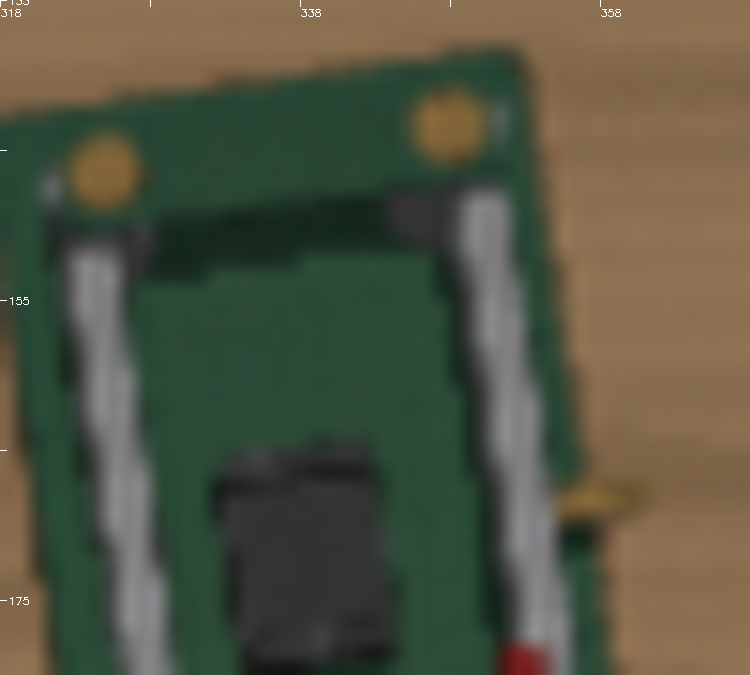

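View pics/sp2.png

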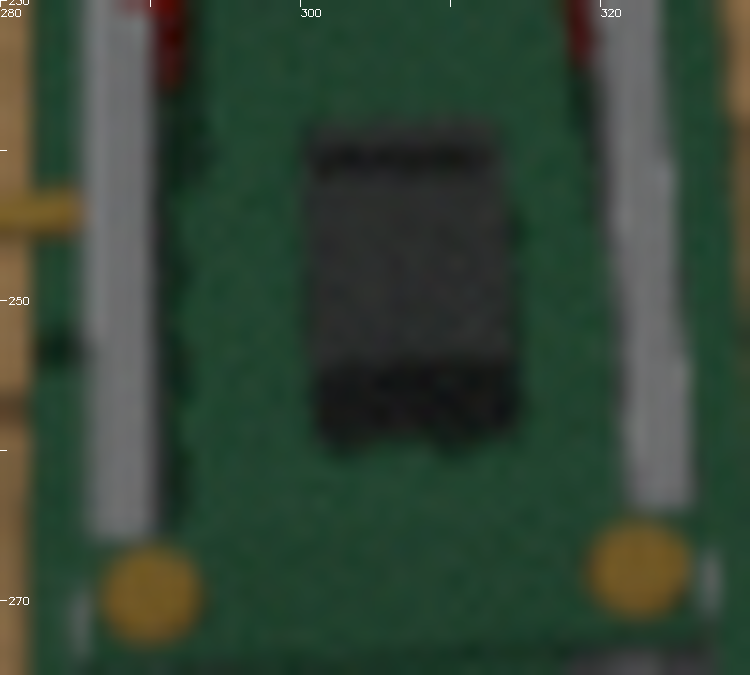

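```bash
cat > fit3.py <<'E'
import fit; from fit import *
O=[o for o in obs if o[3]==0 or (o[3]==1 and o[2][0]<0)]+[
('top',(333.8,212.),(-110,29,57),3),('top',(357.2,209.),(-110,-29,57),3),('scene',(289.6,199.4),(-110,-29,57),3),('scene',(317.6,198),(-110,29,57),3),
('top',(338,164.9),(19,3,36),3),('top',(340.3,178.7),(-19,3,36),3),('scene',(306.5,238.8),(-19,3,36),3),('scene',(307.3,254),(19,3,36),3)]
def res2(p):
    r=[]
    for c,uv,l,k in O:
        l=np.array(l,float)
        if k==1:l[0]+=p[3]
        bias=p[4:6] if c=='top' else p[6:8]
        r+=list(proj(c,T(p,l))[0]+bias-np.array(uv)+.4)
    return np.r_[r,np.array(p[4:8])*.5]
def get(): return least_squares(res2,[618,-12,.12,-10,0,0,0,0],loss='soft_l1')
if __name__=='__main__':
    s=get()
    print(s.x.round(3))
    for o,e in zip(O,res2(s.x)[:-4].reshape(-1,2).round(2)): print(o[0],o[2],e)
E
python3 fit3.py
```

```text
[ 6.18752e+02 -1.20910e+01  1.23000e-01 -1.03790e+01  3.31000e-01
 -1.12800e+00  1.77000e-01  8.64000e-01]
top (-102.5, -50, 12) [0.28 0.02]
top (-102.5, 50, 12) [-0.55 -0.22]
top (65, 30, 62) [ 0.01 -0.16]
top (65, -30, 62) [ 0.3  -0.25]
scene (-102.5, -50, 12) [-0.51  0.1 ]
scene (-102.5, 50, 12) [ 0.46 -0.4 ]
scene (65, -30, 62) [-0.01  0.76]
scene (65, 30, 62) [-0.17  0.75]
top (-110, 29, 57) [0.84 1.38]
top (-110, -29, 57) [0.11 1.32]
scene (-110, -29, 57) [ 0.4  -1.28]
scene (-110, 29, 57) [-0.56 -1.11]
top (19, 3, 36) [-0.38 -0.6 ]
top (-19, 3, 36) [-0.68 -0.27]
scene (-19, 3, 36) [ 0.21 -0.23]
scene (19, 3, 36) [0.08 0.8 ]
```

```bash
cat > cfit.py <<'E'
from fit import T
from h import *
from scipy.optimize import least_squares
# crop px -> full
t=lambda x,y:(410+x/10-.45,160+y/10-.45); s=lambda x,y:(160+x/9-.45,190+y/9-.45)
O=[('top',t(205,115),(-12,8,26)),('top',t(252,138),(-12,-8,26)),('top',t(222,207),(12,-8,26)),('top',t(176,183),(12,8,26)),
('top',t(133,152),(0,20,13)),
('scene',s(272,372),(12,-8,26)) if 0 else ('scene',s(325,385),(-12,8,26)),('scene',s(268,465),(12,8,26)),('scene',s(215,425),(12,-8,26)) ,('scene',s(270,370),(-12,-8,26)),
('scene',s(350,472),(0,20.5,13))]
B={'top':(.33,-1.13),'scene':(.18,.86)}
def res(p):
    return np.concatenate([proj(c,T(p,l))[0]+B[c]-np.array(uv) for c,uv,l in O])
for y0 in(0.5,1.5,2.5):
    r=least_squares(res,[620,-250,y0],loss='soft_l1');print(r.x.round(3),r.cost.round(2),np.degrees(r.x[2]))
print(res(r.x).reshape(-1,2).round(2))
p=r.x
for im,n,u0,v0 in(('top0','top',410,160),('scene0','scene',160,215)):
    c=cv2.resize(cv2.imread(f'pics/{im}.png')[v0:v0+40,u0:u0+60],None,fx=8,fy=8,interpolation=cv2.INTER_CUBIC)
    def pl(L):
        q=proj(n,[T(p,l) for l in L])+B[n]; cv2.polylines(c,[((q-[u0,v0]+.5)*8).astype(int).reshape(-1,1,2)],True,(255,255,255),1)
    pl([(12,8,26),(-12,8,26),(-12,-8,26),(12,-8,26)]);pl([(12,8,0),(-12,8,0),(-12,-8,0),(12,-8,0)])
    for y,rr in((20.5,10),(-20.5,9)): pl([(rr*np.cos(a),y,13+rr*np.sin(a)) for a in np.arange(0,6.3,.3)])
    cv2.imwrite(f'pics/cov_{n}.png',c)
a=cv2.imread('pics/cov_top.png');b=cv2.imread('pics/cov_scene.png');cv2.imwrite('pics/cov.png',np.vstack([a,b])[:640])
E
python3 cfit.py; python3 -c "
import cv2;a=cv2.imread('pics/cov.png');cv2.imwrite('pics/cov.png',cv2.resize(a,None,fx=.93,fy=.93))"
```

```text
Traceback (most recent call last):
  File "cfit.py", line 14, in <module>
    r=least_squares(res,[620,-250,y0],loss='soft_l1');print(r.x.round(3),r.cost.round(2),np.degrees(r.x[2]))
  File "cfit.py", line 12, in res
    return np.concatenate([proj(c,T(p,l))[0]+B[c]-np.array(uv) for c,uv,l in O])
                           ~~~~^^^^^^^^^^
  File "h.py", line 20, in proj
    p=arm.camera_params(n); R=np.array(p['attitude']); q=(np.atleast_2d(P)-p['xyz'])@R
ValueError: time passes only in moves, steps and waits
[ WARN:0@0.019] global loadsave.cpp:275 findDecoder imread_('pics/cov.png'): can't open/read file: check file path/integrity
Traceback (most recent call last):
cv2.error: OpenCV(4.12.0) /io/opencv/modules/imgproc/src/resize.cpp:4208: error: (-215:Assertion failed) !ssize.empty() in function 'resize'
```

```bash
python3 - <<'E'
s=open('h.py').read()
s=s.replace("def crop","_c={}\ndef cp(n):\n    if n not in _c:_c[n]=arm.camera_params(n)\n    return _c[n]\ndef crop",1)
a,b=s.split("def crop",1); b=b.replace("arm.camera_params(n)","cp(n)"); open('h.py','w').write(a+"def crop"+b)
c=open('cfit.py').read()
for u in("205,115","252,138"): c=c.replace("t(%s),(-12"%u,"t(%s),(12"%u)
for u in("222,207","176,183"): c=c.replace("t(%s),(12"%u,"t(%s),(-12"%u)
c=c.replace("(0.5,1.5,2.5)","(-.3,.3)").replace("[:640]","")
open('cfit.py','w').write(c)
E
python3 cfit.py; python3 -c "
import cv2;a=cv2.imread('pics/cov.png');cv2.imwrite('pics/cov.png',cv2.resize(a,None,fx=.93,fy=.93))"
```

```text
[ 6.02651e+02 -2.54337e+02 -3.68000e-01] 5.19 -21.08342610271389
[ 6.02651e+02 -2.54337e+02 -3.68000e-01] 5.19 -21.08342605869391
[[-0.24  0.15]
 [ 0.82 -0.07]
 [ 0.91  1.44]
 [-0.27  1.75]
 [-0.    0.02]
 [ 0.52  0.44]
 [-0.26  0.47]
 [-0.76  2.15]
 [ 0.31 -0.57]
 [ 0.83  0.69]]
```

View pics/cov.png

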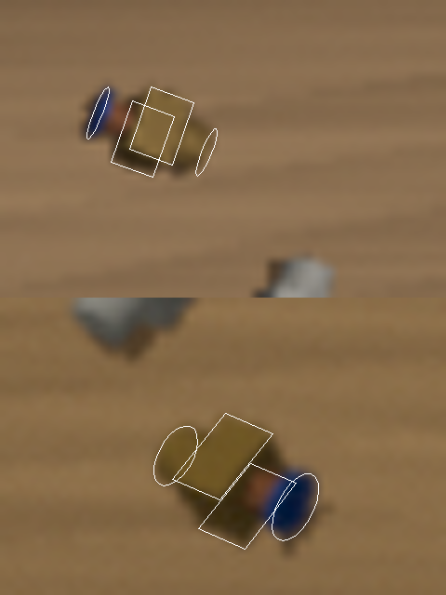

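Emit:
carry_out(
  deltas=[
    [-36,-19.5,0,6.2,85],
    [-72,-39,0,12.4,85],
    [-108,-58.5,0,18.6,85],
    [-144,-78,0,24.8,85],
    [-180,-97.5,0,31,85],
    [-216,-117,0,37.2,85],
    [-252,-136.5,0,43.4,85],
    [-288,-156,0,49,85],
  ],
)

```text
clock: 0.77
eef_pos: [375.7, 341.8, 231.0]
tool_rot: [[-0.465, 0.885, -0.001], [0.885, 0.465, -0.0], [0.0, -0.001, -1.0]]
wrist_force: [0.7, 0.2, 0.5]
grip_width: 85.1
```

```bash
cat > go.py <<'E'
import sys
from h import *
def st(x,y,z,az):
    s=arm.observe();R=np.array(s['tool_rot']);d=R.T@(np.array([x,y,z])-s['eef_pos'])
    a=np.degrees(np.arctan2(R[1,1],R[0,1])); t=(a-az+90)%180-90
    print('t',round(s['clock'],2),'pos',np.round(s['eef_pos'],1),'az',round(a,2),'F',np.round(s['wrist_force'],1),'M',np.round(s['moment'],2),'w',round(s['grip_width'],2),'j',np.round(s['joint_pos'],1))
    print('delta',d.round(2),'turn',round(t,2))
if __name__=='__main__': st(*map(float,sys.argv[1:]))
E
python3 go.py 602.6 -254.3 120 -21
```

```text
t 0.77 pos [375.7 341.8 231. ] az 27.72 F [0.7 0.2 0.5] M [ 0.05 -0.03  0.01] w 85.1 j [35.1 13.8 -6.3 70.   0.  97.4]
delta [-633.25  -76.3   111.04] turn 48.72
```

Emit:
carry_out(
  deltas=[
    [-40,-4.5,3,3,85],
    [-80,-9,6,6,85],
    [-120,-14,9,9,85],
    [-160,-19,12,12,85],
    [-200,-24,15,15,85],
    [-240,-28,18,18,85],
    [-280,-33,21,21,85],
    [-320,-38,24,24,85],
  ],
)

```text
clock: 1.43
eef_pos: [491.5, 41.2, 206.9]
tool_rot: [[-0.067, 0.998, -0.001], [0.998, 0.067, 0.0], [0.0, -0.001, -1.0]]
wrist_force: [1.7, -0.1, 0.9]
grip_width: 84.7
```

```bash
python3 go.py 602.6 -254.3 110 -21
```

```text
t 1.43 pos [491.5  41.2 206.9] az 3.85 F [ 1.7 -0.1  0.9] M [ 0.02 -0.01 -0.03] w 84.73 j [ -2.6  12.7 -11.3  66.    0.   83.6]
delta [-302.35   91.03   96.73] turn 24.85
```

Emit:
carry_out(
  deltas=[
    [-39,11.5,12,3.1,85],
    [-78,23,24,6.2,85],
    [-117,35,36,9.3,85],
    [-156,46,48,12.4,85],
    [-195,58,60,15.5,85],
    [-234,70,72,18.6,85],
    [-273,82,84,21.7,85],
    [-302.4,91,96.7,24.9,85],
  ],
)

```text
clock: 2.1
eef_pos: [603.9, -254.7, 109.8]
tool_rot: [[0.36, 0.933, 0.0], [0.933, -0.36, -0.0], [-0.0, 0.0, -1.0]]
wrist_force: [0.3, 0.4, -0.1]
grip_width: 85.0
```

```bash
python3 go.py 602.6 -254.3 110 -21; python3 - <<'E'
from h import *
a=arm.capture('top');b=arm.capture('scene')
cv2.imwrite('pics/top1.png',a);cv2.imwrite('pics/scene1.png',b)
crop(a,390,140,80,70,9,'pics/t1.png');crop(b,150,180,80,80,7,'pics/s1.png')
E
```

```text
t 2.1 pos [ 603.9 -254.7  109.8] az -21.1 F [ 0.3  0.4 -0.1] M [-0.02 -0.01  0.02] w 84.96 j [-28.4  34.    6.4  62.3  -0.   82.7]
delta [-0.12 -1.3  -0.21] turn -0.1
```

View pics/t1.png

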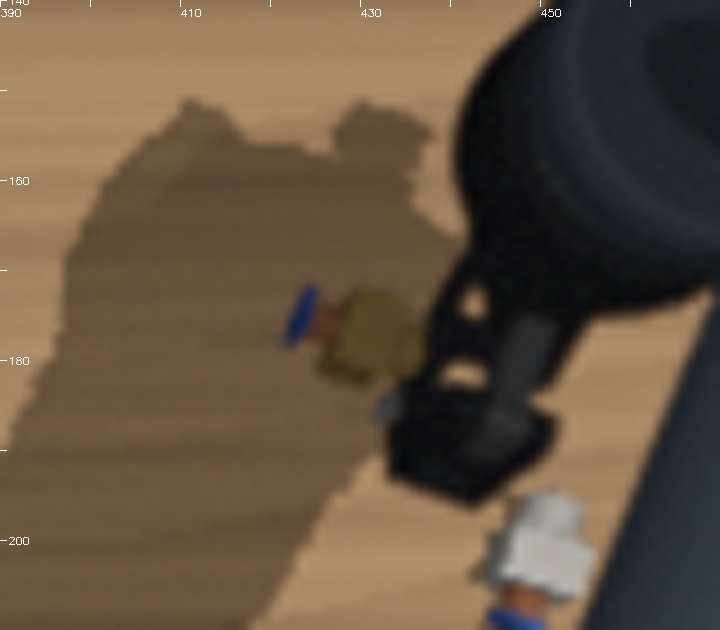

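View pics/s1.png

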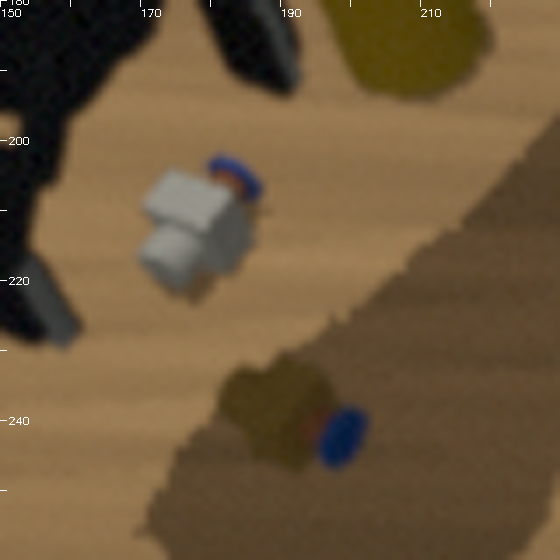

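```bash
python3 - <<'E'
from h import *
s=arm.observe();R=s['tool_rot'];p=s['eef_pos'];print(p)
for o in(-42,0,42):
    for z in (13,):
        q=p+R@[0,o,-z]
        print(o,proj('top',q).round(1),proj('scene',q).round(1))
E
```

```text
[ 602.83785506 -256.81176558  106.24244701]
-42 [[436.5 186.5]] [[188.2 192.2]]
0 [[442.1 170.3]] [[174.3 207.9]]
42 [[447.6 154.3]] [[159.5 224.8]]
```

```bash
python3 go.py 602.6 -254.3 60 -21
```

```text
t 2.2 pos [ 602.8 -256.8  106.2] az -21.25 F [-1.1  0.4  0.3] M [-0.   -0.01 -0.02] w 84.9 j [-28.6  34.3   6.4  62.2  -0.1  82.7]
delta [ 2.3  -0.97 46.24] turn -0.25
```

Emit:
carry_out(
  deltas=[
    [2,-1,12,-0.2,55],
    [2,-1,24,-0.2,55],
    [2,-1,36,-0.2,55],
    [2,-1,46,-0.2,55],
    [2,-1,46,-0.2,55],
    [2,-1,46,-0.2,55],
    [2,-1,46,-0.2,55],
    [2,-1,46,-0.2,55],
  ],
)

```text
clock: 2.87
eef_pos: [603.9, -250.0, 65.7]
tool_rot: [[0.353, 0.936, 0.002], [0.936, -0.353, -0.001], [-0.0, 0.002, -1.0]]
wrist_force: [0.5, 0.3, -0.4]
grip_width: 55.2
```

```bash
python3 go.py 602.6 -254.3 60 -21;  python3 - <<'E'
from h import *
a=arm.capture('top');b=arm.capture('scene')
crop(a,400,140,70,60,10,'pics/t2.png');crop(b,155,190,70,70,8,'pics/s2.png')
E
python3 go.py 602.6 -254.3 8 -21
```

```text
t 2.87 pos [ 603.9 -250.    65.7] az -20.68 F [ 0.5  0.3 -0.4] M [-0.01 -0.02 -0.01] w 55.16 j [-28.1  35.5   2.2  56.5   0.   82.6]
delta [-4.46  0.29  5.67] turn 0.32
t 2.97 pos [ 603.9 -250.1   65.6] az -20.69 F [-0.5 -0.2  0.2] M [-0.02 -0.04 -0.03] w 55.47 j [-28.1  35.5   2.2  56.5   0.   82.6]
delta [-4.35  0.18 57.58] turn 0.31
```

View pics/t2.png

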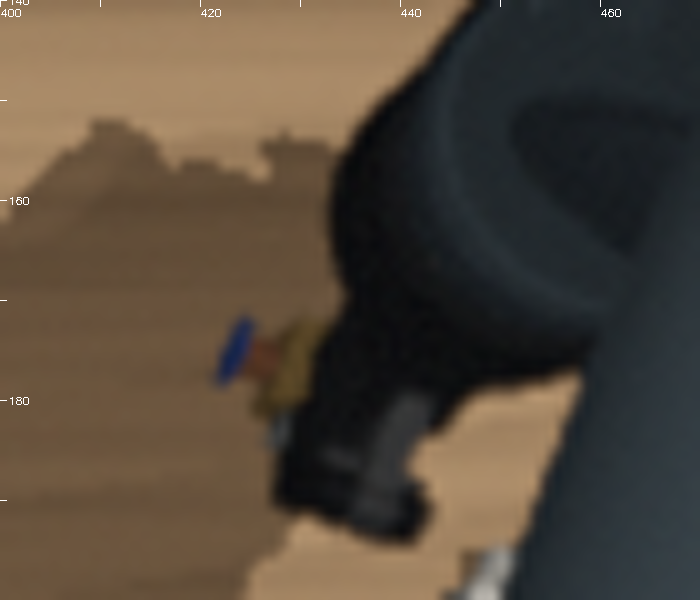

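View pics/s2.png

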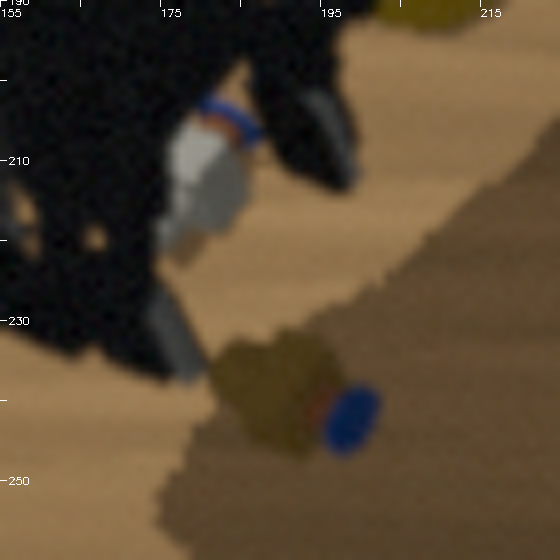

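Emit:
carry_out(
  deltas=[
    [-2,0,10,0.3,50],
    [-4.4,0.2,20,0.3,50],
    [-4.4,0.2,30,0.3,50],
    [-4.4,0.2,35,0.3,50],
    [-4.4,0.2,35,0.3,50],
    [-4.4,0.2,35,0.3,50],
    [-4.4,0.2,35,0.3,50],
    [-4.4,0.2,35,0.3,50],
  ],
)

```text
clock: 3.63
eef_pos: [602.3, -254.3, 30.1]
tool_rot: [[0.358, 0.934, 0.001], [0.934, -0.358, -0.0], [-0.0, 0.001, -1.0]]
wrist_force: [0.2, -0.0, -0.1]
grip_width: 49.8
```

```bash
 python3 - <<'E'
from h import *
b=arm.capture('scene')
crop(b,155,190,70,70,8,'pics/s3.png')
E
python3 go.py 602.6 -254.3 8 -21
```

```text
t 3.68 pos [ 602.4 -254.3   30.2] az -20.99 F [ 0.1 -0.2  0.3] M [ 0.01 -0.04 -0.01] w 49.82 j [-28.4  37.3  -0.3  52.3   0.   82.5]
delta [ 0.09  0.2  22.17] turn 0.01
```

View pics/s3.png

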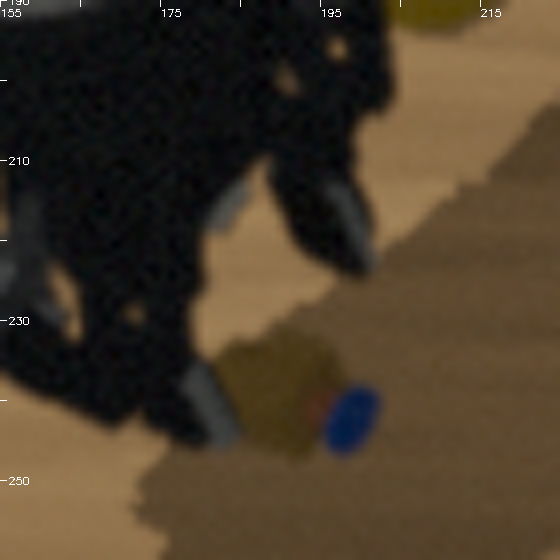

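Emit:
carry_out(
  deltas=[
    [0,0,8,0,50],
    [0,0,16,0,50],
    [0,0,22.2,0,50],
    [0,0,22.2,0,50],
    [0,0,22.2,0,50],
    [0,0,22.2,0,50],
    [0,0,22.2,0,50],
    [0,0,22.2,0,50],
  ],
)

```text
clock: 4.35
eef_pos: [602.2, -254.2, 7.8]
tool_rot: [[0.358, 0.934, 0.001], [0.934, -0.358, -0.0], [0.0, 0.001, -1.0]]
wrist_force: [0.1, -0.8, 0.2]
grip_width: 50.2
```

```bash
 python3 - <<'E'
from h import *
b=arm.capture('scene');a=arm.capture('top')
crop(b,155,190,70,70,8,'pics/s4.png');crop(a,400,140,70,60,10,'pics/t4.png')
E
python3 go.py 602.6 -254.3 8 -21
```

```text
t 4.45 pos [ 602.1 -254.2    7.7] az -21.0 F [-0.2 -0.1 -0.4] M [ 0.04 -0.07 -0.02] w 49.74 j [-28.4  38.6  -1.7  49.7   0.   82.5]
delta [ 0.09  0.49 -0.29] turn 0.0
```

View pics/s4.png

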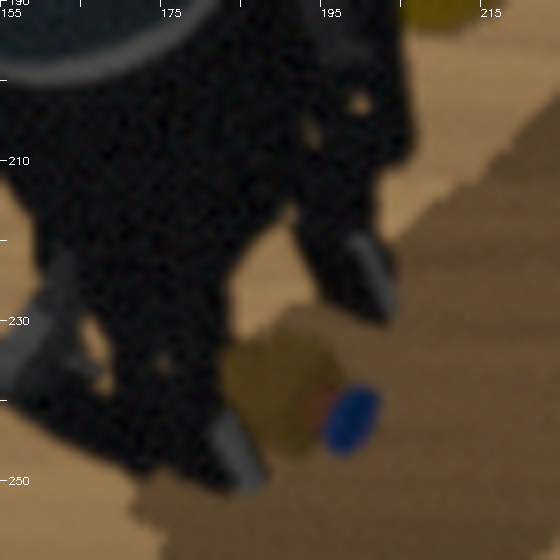

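View pics/t4.png

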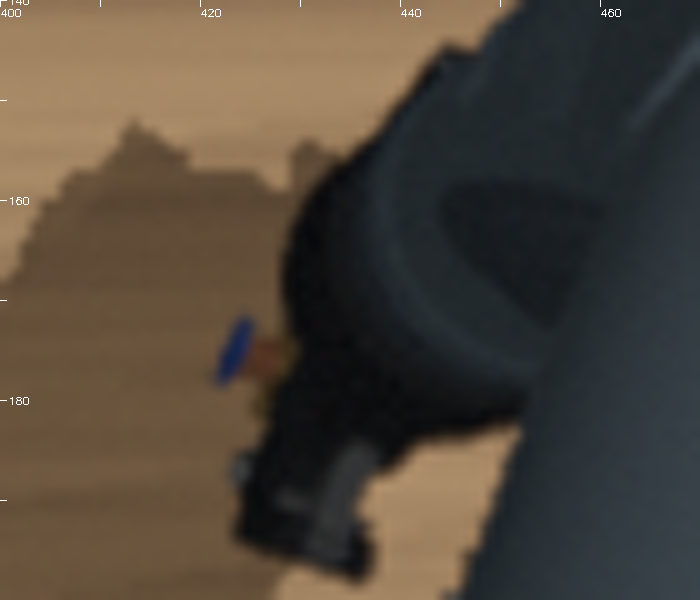

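```bash
 python3 - <<'E'
from h import *
from fit import T
p=[602.65,-254.34,-.367]
for l in((0,11,11),(25,11,12),(-25,11,12),(0,20.5,13)):
    print(l,proj('scene',T(p,l)).round(1),(proj('scene',T(p,l))+[.18,.86]).round(1))
s=arm.observe();R=s['tool_rot'];q=s['eef_pos']
for y in(-25,0,25): print(proj('scene',q+R@[11,y,-4]).round(1),proj('scene',q+R@[-11,y,-4]).round(1))
E
```

```text
(0, 11, 11) [[195.6 240.7]] [[195.8 241.6]]
(25, 11, 12) [[188.1 249.9]] [[188.2 250.7]]
(-25, 11, 12) [[202.6 231.4]] [[202.7 232.2]]
(0, 20.5, 13) [[199.1 241.8]] [[199.3 242.7]]
[[202.7 231.2]] [[194.2 227.7]]
[[195.6 240.3]] [[187.  236.6]]
[[188.3 249.7]] [[179.5 245.9]]
```

Emit:
carry_out(
  deltas=[
    [0,0,0,0,40],
    [0,0,0,0,30],
    [0,0,0,0,15],
    [0,0,0,0,15],
    [0,0,0,0,15],
    [0,0,0,0,15],
    [0,0,0,0,15],
    [0,0,0,0,15],
  ],
)

```text
clock: 5.12
eef_pos: [602.4, -254.4, 7.9]
tool_rot: [[0.358, 0.934, 0.001], [0.934, -0.358, -0.0], [0.0, 0.001, -1.0]]
wrist_force: [0.9, -0.2, 5.6]
grip_width: 22.7
```

```bash
python3 go.py 602.6 -254.3 130 -21
```

```text
t 5.12 pos [ 602.4 -254.4    7.9] az -21.0 F [ 0.9 -0.2  5.6] M [-0.04 -0.11 -0.03] w 22.73 j [-28.5  38.6  -1.7  49.7   0.   82.5]
delta [ 1.2000e-01  3.0000e-01 -1.2207e+02] turn 0.0
```

Emit:
carry_out(
  deltas=[
    [0,0,-5,0,15],
    [0,0,-20,0,15],
    [0,0,-40,0,15],
    [0,0,-60,0,15],
    [0,0,-80,0,15],
    [0,0,-90,0,15],
    [0,0,-90,0,15],
    [0,0,-90,0,15],
  ],
)

```text
clock: 5.78
eef_pos: [601.6, -254.0, 96.9]
tool_rot: [[0.358, 0.934, -0.0], [0.934, -0.358, 0.0], [0.0, -0.0, -1.0]]
wrist_force: [-0.3, 0.3, -2.4]
grip_width: 22.2
```

```bash
 python3 - <<'E'
from h import *
b=arm.capture('scene')
crop(b,150,185,70,70,8,'pics/s5.png')
E
python3 go.py 618.5 -9 98 7
```

```text
t 5.83 pos [ 601.  -253.6   95.9] az -20.99 F [-0.7 -0.5 -2.1] M [0.02 0.03 0.01] w 22.55 j [-28.4  34.3   4.7  60.5   0.   82.5]
delta [234.63 -71.27  -1.87] turn -27.99
```

View pics/s5.png

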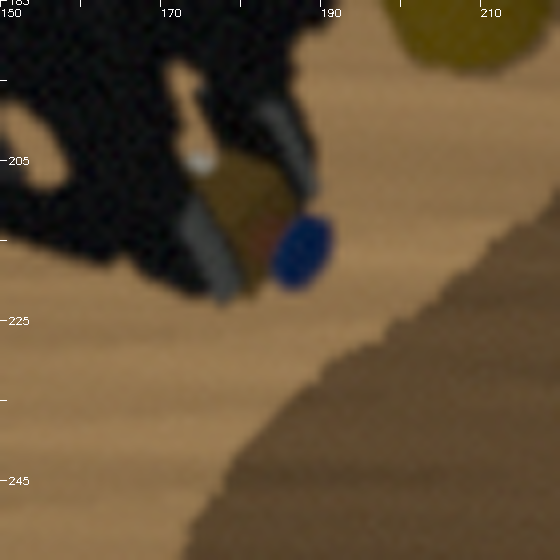

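Emit:
carry_out(
  deltas=[
    [34,-10,-2,-4,15],
    [68,-21,-2,-8,15],
    [102,-31,-2,-12,15],
    [136,-41,-2,-16,15],
    [170,-52,-2,-20,15],
    [200,-61,-2,-24,15],
    [225,-68,-2,-28,15],
    [234,-71,-2,-28,15],
  ],
)

```text
clock: 6.5
eef_pos: [617.7, -6.0, 97.2]
tool_rot: [[-0.128, 0.992, -0.004], [0.992, 0.128, 0.002], [0.003, -0.004, -1.0]]
wrist_force: [-0.3, -0.8, -1.9]
grip_width: 22.5
```

Emit:
carry_out(
  deltas=[
    [0,0,0,0,15],
    [0,0,0,0,15],
    [0,0,0,0,15],
    [0,0,0,0,15],
    [0,0,0,0,15],
    [0,0,0,0,15],
    [0,0,0,0,15],
    [0,0,0,0,15],
  ],
)

```text
clock: 7.17
eef_pos: [619.5, -10.7, 99.5]
tool_rot: [[-0.121, 0.993, 0.0], [0.993, 0.121, 0.0], [0.0, 0.0, -1.0]]
wrist_force: [0.0, 0.8, -2.5]
grip_width: 22.0
```

```bash
python3 go.py 618.4 -9.1 65 7.05
```

```text
t 7.17 pos [619.5 -10.7  99.5] az 6.96 F [ 0.   0.8 -2.5] M [-0.    0.   -0.03] w 21.99 j [-6.9 30.4 -1.5 58.1  0.  76.2]
delta [ 1.68 -0.87 34.47] turn -0.09
```

Emit:
carry_out(
  deltas=[
    [1.7,-0.9,10,-0.1,15],
    [1.7,-0.9,20,-0.1,15],
    [1.7,-0.9,28,-0.1,15],
    [1.7,-0.9,34,-0.1,15],
    [1.7,-0.9,34,-0.1,15],
    [1.7,-0.9,34,-0.1,15],
    [1.7,-0.9,34,-0.1,15],
    [1.7,-0.9,34,-0.1,15],
  ],
)

```text
clock: 7.83
eef_pos: [618.9, -8.7, 65.9]
tool_rot: [[-0.124, 0.992, 0.001], [0.992, 0.124, -0.0], [-0.0, 0.001, -1.0]]
wrist_force: [0.5, 0.2, -2.9]
grip_width: 22.5
```

```bash
python3 go.py 618.4 -9.1 65 7.05;  python3 - <<'E'
from h import *
b=arm.capture('scene');a=arm.capture('top')
cv2.imwrite('pics/scene6.png',b);cv2.imwrite('pics/top6.png',a)
crop(b,270,220,65,60,11,'pics/s6.png');crop(a,310,135,60,60,10,'pics/t6.png')
E
```

```text
t 7.83 pos [618.9  -8.7  65.9] az 7.1 F [ 0.5  0.2 -2.9] M [-0.    0.04 -0.01] w 22.46 j [-6.7 31.8 -4.4 53.7  0.  76.2]
delta [-0.37 -0.51  0.91] turn 0.05
```

View pics/s6.png

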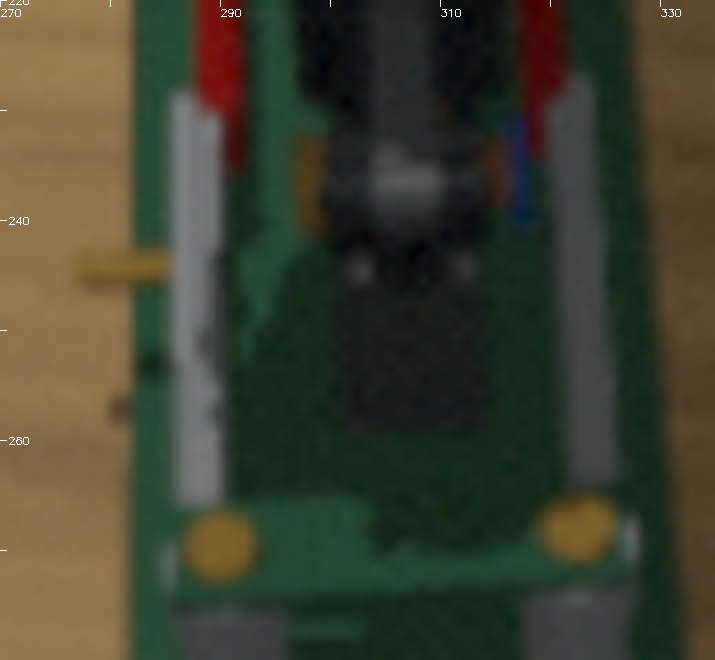

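View pics/t6.png

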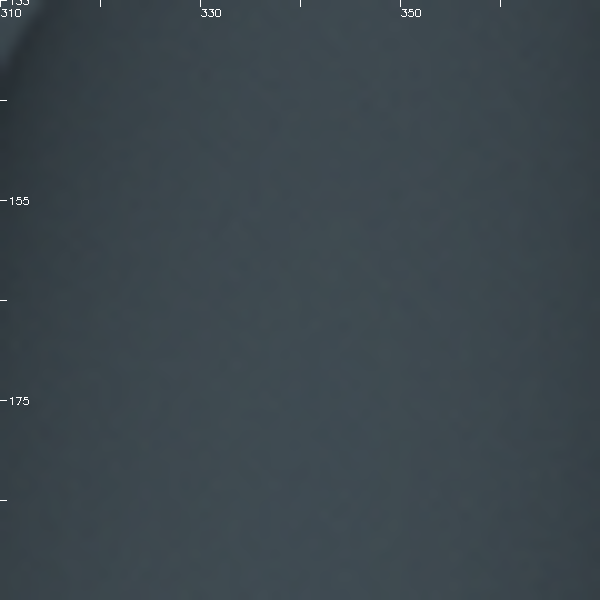

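```bash
 python3 - <<'E'
from h import *
s=arm.observe();R=s['tool_rot'];q=s['eef_pos']
# coupling center at tcp z - ... center is TCP+5 up
for nm,l in(('stub',(-20.5,0,-5)),('collar',(20.5,0,-5)),('blockL',(-8,0,0)),('fingL',(-11,14,-5)),('fingR',(11,14,-5)),('tipnear',(0,14,-1)),('blk under near',(0,12,8)),('blk under far',(0,-12,8))):
    print(nm,proj('scene',q+R@np.array(l)).round(1))
from fit import T
p=[618.75,-12.1,.123]
for l in((65,-30,62),(65,30,62),(19,3,36),(-19,3,36),(19,-9,36),(19,15,36),(0,-22.5,43),(0,28,43)): print(l,proj('scene',T(p,l)).round(1))
E
```

```text
stub [[295.6 236.6]]
collar [[316.7 235.5]]
blockL [[302.1 237.7]]
fingL [[300.7 242.5]]
fingR [[312.2 241.9]]
tipnear [[306.5 243.3]]
blk under near [[306.6 244.9]]
blk under far [[306.1 234.5]]
(65, -30, 62) [[289.4 269.1]]
(65, 30, 62) [[321.8 267.3]]
(19, 3, 36) [[306.8 253.5]]
(-19, 3, 36) [[306.1 237.3]]
(19, -9, 36) [[300.7 253.9]]
(19, 15, 36) [[312.9 253.2]]
(0, -22.5, 43) [[293.6 244.1]]
(0, 28, 43) [[318.9 242.8]]
```

```bash
cat > fit4.py <<'E'
from fit3 import *
import sys
Q=[o for o in O if not(o[3]==3 and o[2][0]==-110)]
def r4(p,w):
    r=[]
    for c,uv,l,k in Q:
        l=np.array(l,float)
        if k==1:l[0]+=p[3]
        if k==0:l[2]+=p[8]
        bias=p[4:6] if c=='top' else p[6:8]
        r+=list(proj(c,T(p,l))[0]+bias-np.array(uv)+.4)
    return np.r_[r,np.array(p[4:8])*w]
for w in(.3,1,3):
    s=least_squares(r4,[618,-12,.12,-10,0,0,0,0,0],args=(w,),loss='soft_l1');print(w,s.x.round(2),T(s.x,(0,3,0)).round(1),round(s.cost,2))
E
python3 fit4.py
```

```text
0.3 [ 6.1922e+02 -1.2310e+01  1.3000e-01 -9.3600e+00  4.1000e-01 -5.0000e-01
  3.0000e-01  4.3000e-01  2.1000e+00] [618.8  -9.3   0. ] 1.1
1 [ 6.202e+02 -1.227e+01  1.300e-01 -9.260e+00  3.700e-01 -1.000e-01
  2.800e-01  3.000e-02  2.380e+00] [619.8  -9.3   0. ] 1.24
3 [ 6.2031e+02 -1.2250e+01  1.3000e-01 -9.2600e+00  1.7000e-01 -3.0000e-02
  1.3000e-01 -0.0000e+00  2.4900e+00] [619.9  -9.3   0. ] 1.61
```

```bash
python3 go.py 619.7 -10.8 46 7.3
```

```text
t 7.93 pos [618.9  -8.7  66. ] az 7.11 F [-0.   0.3 -2. ] M [0.03 0.03 0.01] w 22.93 j [-6.7 31.8 -4.4 53.7  0.  76.2]
delta [-2.23  0.55 19.98] turn -0.19
```

Emit:
carry_out(
  deltas=[
    [-2.2,0.6,0,-0.2,15],
    [-2.2,0.6,4,-0.2,15],
    [-2.2,0.6,8,-0.2,15],
    [-2.2,0.6,12,-0.2,15],
    [-2.2,0.6,16,-0.2,15],
    [-2.2,0.6,20,-0.2,15],
    [-2.2,0.6,20,-0.2,15],
    [-2.2,0.6,20,-0.2,15],
  ],
)

```text
clock: 8.6
eef_pos: [618.7, -10.6, 44.8]
tool_rot: [[-0.127, 0.992, -0.001], [0.992, 0.127, 0.0], [0.0, -0.001, -1.0]]
wrist_force: [-0.6, -0.3, -1.9]
grip_width: 22.8
```

```bash
python3 go.py 619.7 -10.8 38 7.3;  python3 - <<'E'
from h import *
b=arm.capture('scene')
crop(b,270,220,65,60,11,'pics/s7.png')
E
```

```text
t 8.6 pos [618.7 -10.6  44.8] az 7.31 F [-0.6 -0.3 -1.9] M [ 0.03  0.01 -0.02] w 22.78 j [-6.9 33.  -5.7 51.3  0.  75.8]
delta [-0.33  1.02  6.81] turn 0.01
```

View pics/s7.png

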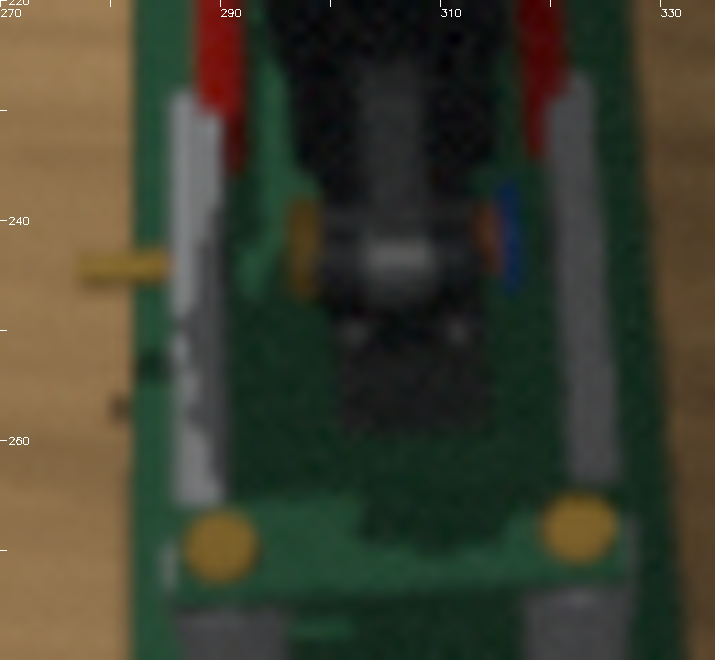

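Emit:
carry_out(
  deltas=[
    [-0.3,0.9,0,0,15],
    [-0.3,0.9,1,0,15],
    [-0.3,0.9,2,0,15],
    [-0.3,0.9,3,0,15],
    [-0.3,0.9,4,0,15],
    [-0.3,0.9,5,0,15],
    [-0.3,0.9,5,0,15],
    [-0.3,0.9,5,0,15],
  ],
)

```text
clock: 9.32
eef_pos: [620.0, -10.9, 40.3]
tool_rot: [[-0.127, 0.992, -0.0], [0.992, 0.127, 0.0], [0.0, -0.0, -1.0]]
wrist_force: [0.9, -0.2, -1.5]
grip_width: 22.5
```

```bash
python3 go.py 619.7 -10.8 38 7.3
```

```text
t 9.32 pos [620.  -10.9  40.3] az 7.31 F [ 0.9 -0.2 -1.5] M [ 0.05 -0.05 -0.04] w 22.51 j [-6.9 33.4 -5.9 50.8  0.  75.8]
delta [ 0.11 -0.3   2.28] turn 0.01
```

Emit:
carry_out(
  deltas=[
    [0,0,0.5,0,15],
    [0,0,1,0,15],
    [0,0,1.4,0,15],
    [0,0,1.8,0,15],
    [0,0,2.2,0,15],
    [0,0,2.2,0,15],
    [0,0,2.2,0,15],
    [0,0,2.2,0,15],
  ],
)

```text
clock: 9.98
eef_pos: [620.1, -10.9, 38.2]
tool_rot: [[-0.127, 0.992, 0.0], [0.992, 0.127, 0.0], [0.0, 0.0, -1.0]]
wrist_force: [0.2, 0.4, -2.3]
grip_width: 22.2
```

```bash
python3 go.py 619.7 -10.8 38 7.3
```

```text
t 9.98 pos [620.1 -10.9  38.2] az 7.31 F [ 0.2  0.4 -2.3] M [ 0.02 -0.05  0.  ] w 22.2 j [-6.9 33.5 -6.  50.5  0.  75.8]
delta [ 0.11 -0.39  0.21] turn 0.01
```

Still carrying the weight, so I'll creep down until I feel contact.

Emit:
carry_out(
  deltas=[
    [0,0,0.2,0,15],
    [0,0,0.4,0,15],
    [0,0,0.6,0,15],
    [0,0,0.8,0,15],
    [0,0,1,0,15],
    [0,0,1,0,15],
    [0,0,1,0,15],
    [0,0,1,0,15],
  ],
)

```text
clock: 10.65
eef_pos: [620.2, -10.9, 37.9]
tool_rot: [[-0.127, 0.992, 0.0], [0.992, 0.127, -0.0], [-0.0, 0.0, -1.0]]
wrist_force: [-2.9, 0.0, 5.2]
grip_width: 22.2
```

```bash
python3 go.py 619.7 -10.8 38 7.3
```

```text
t 10.65 pos [620.2 -10.9  37.9] az 7.31 F [-2.9  0.   5.2] M [0.05 0.6  0.01] w 22.22 j [-6.9 33.5 -6.1 50.4  0.  75.8]
delta [ 0.14 -0.46 -0.09] turn 0.01
```

Emit:
carry_out(
  deltas=[
    [0,0,1,0,28],
    [0,0,1,0,34],
    [0,0,0.5,0,40],
    [0,0,0,0,40],
    [0,0,0,0,40],
    [0,0,0,0,40],
    [0,0,-4,0,40],
    [0,0,-8,0,40],
  ],
)

```text
clock: 11.32
eef_pos: [619.8, -10.8, 45.2]
tool_rot: [[-0.127, 0.992, -0.001], [0.992, 0.127, 0.0], [0.0, -0.001, -1.0]]
wrist_force: [-0.3, 0.0, -0.3]
grip_width: 40.1
```

Emit:
carry_out(
  deltas=[
    [0,0,-12,0,40],
    [0,0,-24,0,40],
    [0,0,-36,0,40],
    [0,0,-50,0,40],
    [0,0,-65,0,40],
    [0,0,-80,0,40],
    [0,0,-90,0,40],
    [0,0,-90,0,40],
  ],
)

```text
clock: 11.98
eef_pos: [622.0, -11.1, 138.3]
tool_rot: [[-0.127, 0.992, 0.005], [0.992, 0.127, -0.001], [-0.001, 0.005, -1.0]]
wrist_force: [0.4, -0.0, -0.3]
grip_width: 39.9
```

```bash
python3 go.py 549 -20 120 97.3;  python3 - <<'E'
from h import *
b=arm.capture('scene')
crop(b,260,190,75,85,7,'pics/s8.png')
E
```

```text
t 11.98 pos [622.  -11.1 138.3] az 7.31 F [ 0.4 -0.  -0.3] M [ 0.01 -0.01 -0.02] w 39.88 j [-6.9 29.   2.2 62.9  0.  75.8]
delta [  0.5  -73.64  17.89] turn -89.99
```

View pics/s8.png

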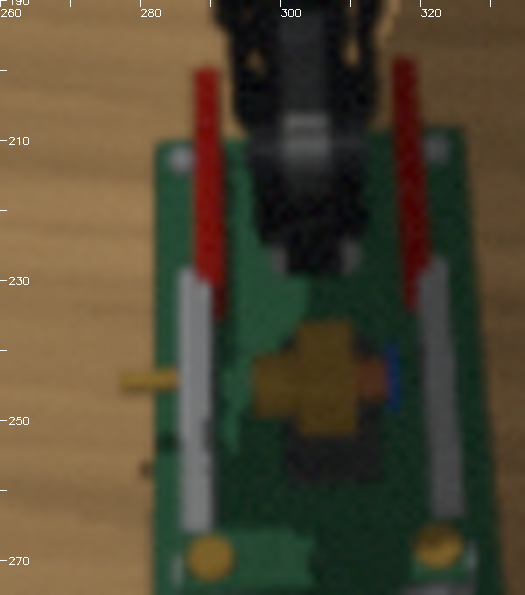

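Emit:
carry_out(
  deltas=[
    [0,-9,0,-7,85],
    [0,-18,0,-14,85],
    [0,-27,0,-21,85],
    [0,-36,0,-28,85],
    [0,-45,0,-35,85],
    [0,-54,0,-42,85],
    [0,-63,0,-49,85],
    [0,-72,0,-56,85],
  ],
)

```text
clock: 12.7
eef_pos: [547.4, -20.0, 133.9]
tool_rot: [[-0.896, 0.444, -0.002], [0.444, 0.896, 0.0], [0.002, -0.001, -1.0]]
wrist_force: [0.0, 0.2, 0.3]
grip_width: 84.9
```

Emit:
carry_out(
  deltas=[
    [0,0,0,-7,85],
    [0,0,0,-14,85],
    [0,0,0,-21,85],
    [0,0,0,-28,85],
    [0,0,0,-34,85],
    [0,0,0,-34,85],
    [0,0,0,-34,85],
    [0,0,0,-34,85],
  ],
)

```text
clock: 13.37
eef_pos: [548.3, -20.0, 134.6]
tool_rot: [[-0.992, -0.125, -0.001], [-0.125, 0.992, 0.0], [0.001, 0.0, -1.0]]
wrist_force: [0.7, 1.0, -0.4]
grip_width: 85.1
```

```bash
python3 go.py 550.7 -21.3 90 97.3
```

```text
t 13.37 pos [548.3 -20.  134.6] az 97.18 F [ 0.7  1.  -0.4] M [0.04 0.03 0.02] w 85.06 j [ -8.7  21.3 -10.5  58.3   0.  -15.9]
delta [-2.31 -1.62 44.56] turn -0.12
```

Emit:
carry_out(
  deltas=[
    [-2.3,-1.6,15,0,85],
    [-2.3,-1.6,30,0,85],
    [-2.3,-1.6,45,0,85],
    [-2.3,-1.6,60,0,85],
    [-2.3,-1.6,70,0,85],
    [-2.3,-1.6,70,0,85],
    [-2.3,-1.6,70,0,85],
    [-2.3,-1.6,70,0,85],
  ],
)

```text
clock: 14.03
eef_pos: [551.8, -21.4, 65.9]
tool_rot: [[-0.992, -0.127, 0.001], [-0.127, 0.992, -0.0], [-0.001, -0.0, -1.0]]
wrist_force: [0.3, 0.1, 0.3]
grip_width: 85.3
```

```bash
python3 - <<'E'
from h import *
b=arm.capture('scene');a=arm.capture('top')
cv2.imwrite('pics/scene9.png',b);cv2.imwrite('pics/top9.png',a)
crop(b,255,160,85,110,5,'pics/s9.png');crop(a,300,130,80,100,6,'pics/t9.png')
E
python3 go.py 550.7 -21.3 20 97.3
python3 - <<'E'
from h import *
s=arm.observe();R=s['tool_rot'];q=s['eef_pos']
for y in(-42,42,-49,49): print(y,proj('scene',q+R@[0,y,-13]).round(1),proj('scene',q+R@[-11,y,-13]).round(1))
E
```

```text
t 14.13 pos [552.1 -21.5  66.3] az 97.29 F [-0.8 -0.6 -0.8] M [-0.02  0.05 -0.03] w 85.29 j [ -8.8  25.  -15.9  49.    0.  -16.1]
delta [ 1.49  0.38 46.27] turn -0.01
-42 [[281.9 206.8]] [[281.9 211.2]]
42 [[323.3 204.8]] [[323.6 209.1]]
-49 [[278.4 207. ]] [[278.4 211.3]]
49 [[326.7 204.6]] [[327.1 208.9]]
```

View pics/s9.png

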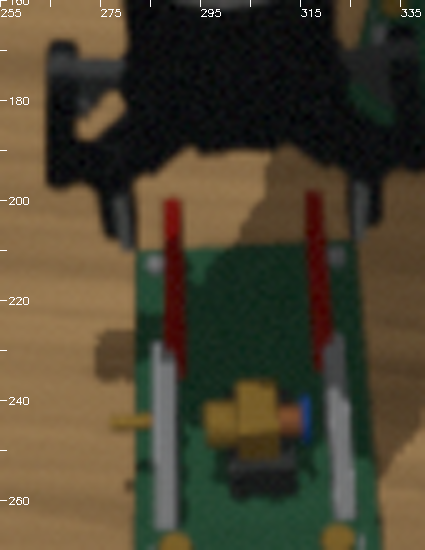

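View pics/t9.png

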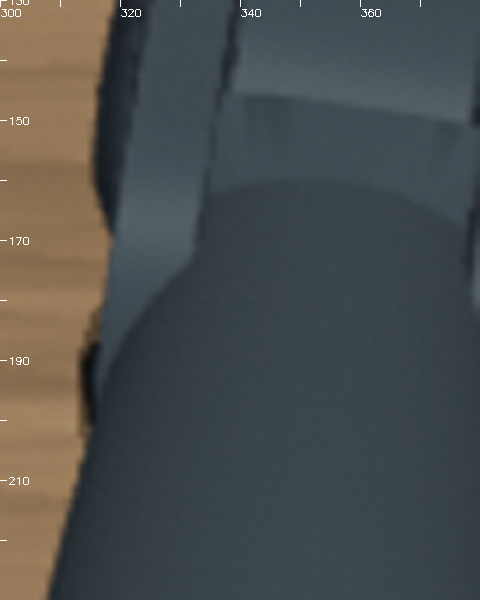

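Emit:
carry_out(
  deltas=[
    [1.5,0.4,8,0,85],
    [1.5,0.4,16,0,85],
    [1.5,0.4,24,0,85],
    [1.5,0.4,32,0,85],
    [1.5,0.4,40,0,85],
    [1.5,0.4,46,0,85],
    [1.5,0.4,46,0,85],
    [1.5,0.4,46,0,85],
  ],
)

```text
clock: 14.8
eef_pos: [549.1, -21.0, 18.5]
tool_rot: [[-0.992, -0.127, -0.001], [-0.127, 0.992, 0.0], [0.001, 0.0, -1.0]]
wrist_force: [-0.1, -0.5, -0.4]
grip_width: 85.2
```

```bash
cat > look.py <<'E'
import sys
from h import *
n=sys.argv[1]
S=[arm.observe()]
for k in range(3):
    b=arm.capture('scene'); S.append(arm.observe())
print('t',round(S[-1]['clock'],2),'w',[round(s['grip_width'],2) for s in S],'mean',np.mean([s['grip_width'] for s in S]).round(2),'F',np.mean([s['wrist_force'] for s in S],0).round(1),'M',np.mean([s['moment'] for s in S],0).round(2),'p',S[-1]['eef_pos'].round(1))
cv2.imwrite(f'pics/sc_{n}.png',b)
crop(b,270,190,65,80,7,f'pics/l_{n}.png')
E
python3 look.py a
```

```text
t 14.95 w [85.22, 84.82, 84.91, 84.96] mean 84.98 F [ 0.  -0.1  0. ] M [-0.02  0.03  0.01] p [550.1 -21.2  19.6]
```

View pics/l_a.png

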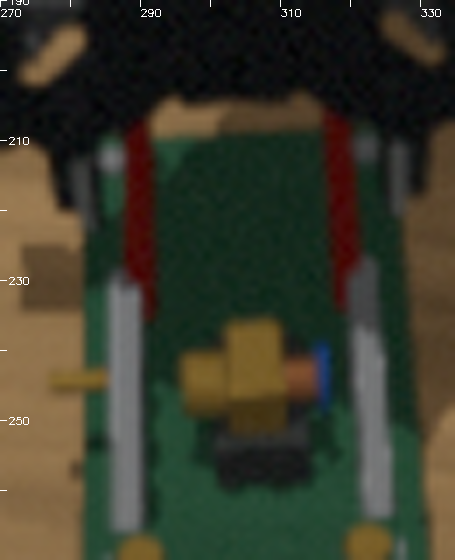

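Emit:
carry_out(
  deltas=[
    [0,0,0,0,80],
    [0,0,0,0,75],
    [0,0,0,0,71],
    [0,0,0,0,69],
    [0,0,0,0,67],
    [0,0,0,0,65],
    [0,0,0,0,64],
    [0,0,0,0,64],
  ],
)

```text
clock: 15.62
eef_pos: [549.9, -21.1, 19.4]
tool_rot: [[-0.992, -0.127, 0.001], [-0.127, 0.992, 0.0], [-0.001, 0.0, -1.0]]
wrist_force: [0.2, -0.3, 3.0]
grip_width: 63.8
```

```bash
python3 look.py b
```

```text
t 15.77 w [63.8, 63.92, 64.14, 64.22] mean 64.02 F [ 0.3 -0.2  2.4] M [-0.03 -0.03  0.02] p [550.  -21.1  19.3]
```

Emit:
carry_out(
  deltas=[
    [0,0,0,0,63],
    [0,0,0,0,62],
    [0,0,0,0,61],
    [0,0,0,0,60],
    [0,0,0,0,59],
    [0,0,0,0,58],
    [0,0,0,0,57],
    [0,0,0,0,57],
  ],
)

```text
clock: 16.43
eef_pos: [549.7, -21.1, 19.2]
tool_rot: [[-0.992, -0.127, 0.0], [-0.127, 0.992, 0.0], [-0.0, 0.0, -1.0]]
wrist_force: [0.7, 0.1, 3.5]
grip_width: 56.9
```

```bash
python3 look.py c
```

```text
t 16.58 w [56.9, 56.66, 56.91, 57.07] mean 56.88 F [ 0.4 -0.2  3.3] M [ 0.01 -0.13 -0.  ] p [549.7 -21.1  19.2]
```

View pics/l_c.png

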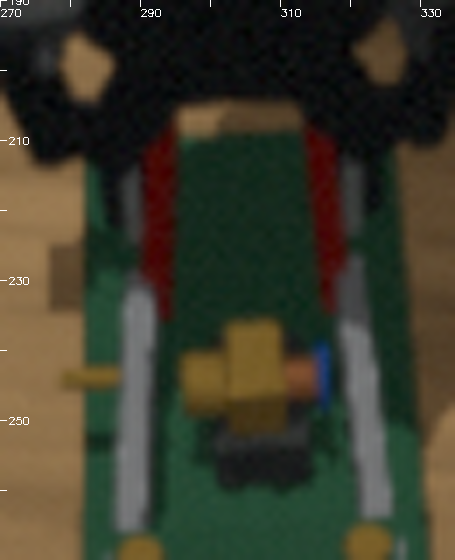

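Emit:
carry_out(
  deltas=[
    [0,0,0,0,56.5],
    [0,0,0,0,56],
    [0,0,0,0,55.5],
    [0,0,0,0,55],
    [0,0,0,0,54.5],
    [0,0,0,0,54],
    [0,0,0,0,54],
    [0,0,0,0,54],
  ],
)

```text
clock: 17.25
eef_pos: [549.7, -21.1, 19.2]
tool_rot: [[-0.992, -0.127, 0.0], [-0.127, 0.992, 0.0], [-0.0, 0.0, -1.0]]
wrist_force: [0.5, 0.1, 2.6]
grip_width: 53.9
```

```bash
python3 look.py d
```

```text
t 17.4 w [53.9, 54.01, 54.06, 54.32] mean 54.07 F [ 0.3 -0.2  2.9] M [ 0.01 -0.1  -0.  ] p [549.6 -21.1  19.2]
```

Emit:
carry_out(
  deltas=[
    [0,0,0,0,53.5],
    [0,0,0,0,53],
    [0,0,0,0,52.5],
    [0,0,0,0,52],
    [0,0,0,0,51.5],
    [0,0,0,0,51],
    [0,0,0,0,51],
    [0,0,0,0,51],
  ],
)

```text
clock: 18.07
eef_pos: [549.6, -21.1, 19.2]
tool_rot: [[-0.992, -0.127, -0.0], [-0.127, 0.992, 0.0], [0.0, 0.0, -1.0]]
wrist_force: [0.3, -0.3, 2.5]
grip_width: 51.1
```

```bash
python3 look.py e
```

```text
t 18.22 w [51.13, 51.04, 51.28, 50.88] mean 51.08 F [ 0.2 -0.   3. ] M [-0.04 -0.04  0.01] p [549.6 -21.1  19.2]
```

View pics/l_e.png

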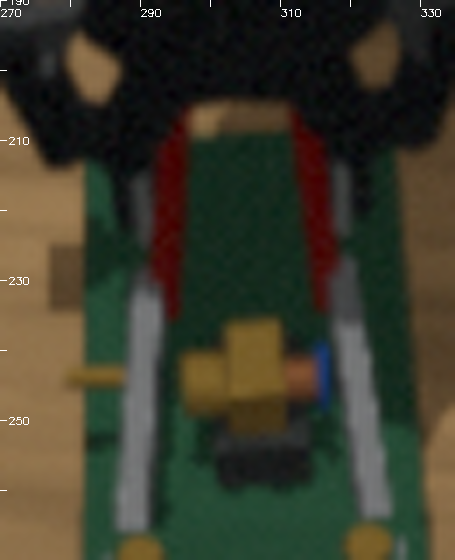

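Emit:
carry_out(
  deltas=[
    [0,0,0,0,50.6],
    [0,0,0,0,50.2],
    [0,0,0,0,49.8],
    [0,0,0,0,49.4],
    [0,0,0,0,49],
    [0,0,0,0,49],
    [0,0,0,0,49],
    [0,0,0,0,49],
  ],
)

```text
clock: 18.88
eef_pos: [549.6, -21.2, 19.2]
tool_rot: [[-0.992, -0.127, -0.0], [-0.127, 0.992, 0.0], [0.0, 0.0, -1.0]]
wrist_force: [-1.7, -0.2, 3.2]
grip_width: 49.0
```

```bash
python3 look.py f
```

```text
t 19.03 w [48.99, 49.08, 49.07, 48.69] mean 48.96 F [-0.6 -0.4  3.6] M [-0.02 -0.02  0.  ] p [549.6 -21.1  19.2]
```

Emit:
carry_out(
  deltas=[
    [0,0,0,0,48.6],
    [0,0,0,0,48.2],
    [0,0,0,0,47.8],
    [0,0,0,0,47.4],
    [0,0,0,0,47],
    [0,0,0,0,47],
    [0,0,0,0,47],
    [0,0,0,0,47],
  ],
)

```text
clock: 19.7
eef_pos: [549.6, -21.1, 19.2]
tool_rot: [[-0.992, -0.127, -0.0], [-0.127, 0.992, 0.0], [0.0, 0.0, -1.0]]
wrist_force: [0.0, -0.1, 3.5]
grip_width: 46.7
```

```bash
python3 look.py g
```

```text
t 19.85 w [46.69, 47.03, 47.02, 46.83] mean 46.89 F [-0.1 -0.1  3.5] M [-0.    0.01 -0.02] p [549.6 -21.1  19.2]
```

View pics/l_g.png

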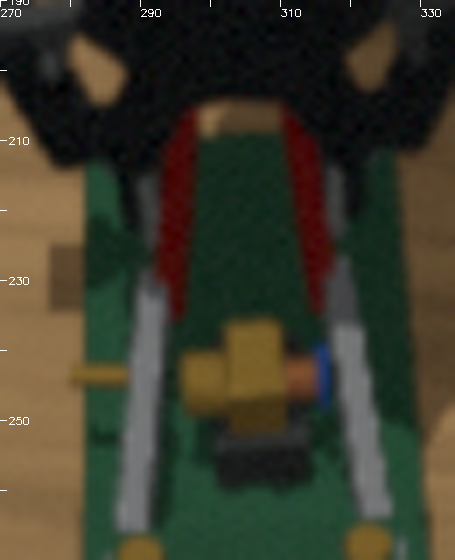

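Emit:
carry_out(
  deltas=[
    [0,0,0,0,46.6],
    [0,0,0,0,46.2],
    [0,0,0,0,45.8],
    [0,0,0,0,45.4],
    [0,0,0,0,45],
    [0,0,0,0,45],
    [0,0,0,0,45],
    [0,0,0,0,45],
  ],
)

```text
clock: 20.52
eef_pos: [549.7, -21.1, 19.2]
tool_rot: [[-0.992, -0.127, 0.0], [-0.127, 0.992, 0.0], [-0.0, 0.0, -1.0]]
wrist_force: [-0.0, 1.1, 3.9]
grip_width: 45.1
```

```bash
python3 look.py h
```

```text
t 20.67 w [45.06, 44.86, 45.25, 44.87] mean 45.01 F [-0.6  0.5  4.2] M [0.15 0.04 0.01] p [549.7 -21.1  19.2]
```

Emit:
carry_out(
  deltas=[
    [0,0,0,0,44.6],
    [0,0,0,0,44.2],
    [0,0,0,0,43.8],
    [0,0,0,0,43.4],
    [0,0,0,0,43],
    [0,0,0,0,43],
    [0,0,0,0,43],
    [0,0,0,0,43],
  ],
)

```text
clock: 21.33
eef_pos: [549.7, -21.1, 19.2]
tool_rot: [[-0.992, -0.127, 0.0], [-0.127, 0.992, 0.0], [-0.0, 0.0, -1.0]]
wrist_force: [-0.3, 0.9, 5.1]
grip_width: 43.0
```

```bash
python3 look.py i
```

```text
t 21.48 w [42.95, 43.32, 42.77, 43.02] mean 43.02 F [-0.1  1.1  4.4] M [ 0.13 -0.03  0.02] p [549.7 -21.1  19.2]
```

View pics/l_i.png

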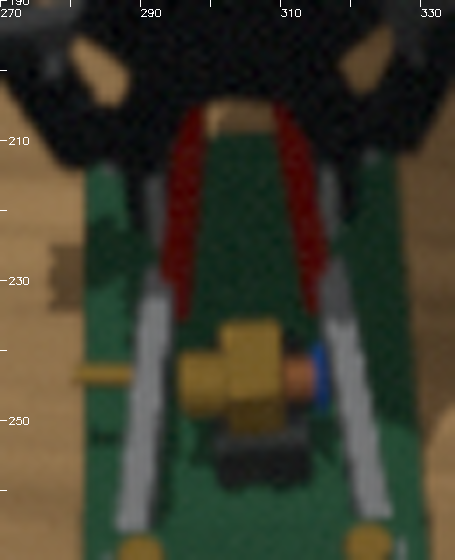

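Emit:
carry_out(
  deltas=[
    [0,0,0,0,42.7],
    [0,0,0,0,42.4],
    [0,0,0,0,42.1],
    [0,0,0,0,41.8],
    [0,0,0,0,41.5],
    [0,0,0,0,41.5],
    [0,0,0,0,41.5],
    [0,0,0,0,41.5],
  ],
)

```text
clock: 22.15
eef_pos: [549.7, -21.1, 19.2]
tool_rot: [[-0.992, -0.127, 0.0], [-0.127, 0.992, 0.0], [-0.0, 0.0, -1.0]]
wrist_force: [-0.3, 1.2, 4.1]
grip_width: 41.2
```

```bash
python3 look.py j
```

```text
t 22.3 w [41.16, 41.51, 41.6, 41.61] mean 41.47 F [0.2 1.4 4.5] M [ 0.18 -0.09  0.01] p [549.7 -21.1  19.2]
```

Emit:
carry_out(
  deltas=[
    [0,0,0,0,41.2],
    [0,0,0,0,40.9],
    [0,0,0,0,40.6],
    [0,0,0,0,40.3],
    [0,0,0,0,40],
    [0,0,0,0,40],
    [0,0,0,0,40],
    [0,0,0,0,40],
  ],
)

```text
clock: 22.97
eef_pos: [549.7, -21.1, 19.2]
tool_rot: [[-0.992, -0.127, 0.0], [-0.127, 0.992, 0.0], [-0.0, 0.0, -1.0]]
wrist_force: [0.2, -0.3, 4.4]
grip_width: 40.1
```

```bash
python3 look.py k
```

```text
t 23.12 w [40.1, 40.07, 39.75, 39.88] mean 39.95 F [0.2 0.1 4.1] M [ 0.19 -0.14  0.01] p [549.7 -21.1  19.2]
```

View pics/l_k.png

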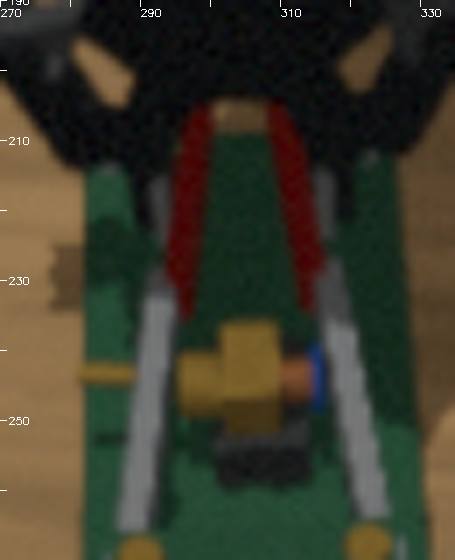

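Emit:
carry_out(
  deltas=[
    [0,0,0,0,39.8],
    [0,0,0,0,39.6],
    [0,0,0,0,39.4],
    [0,0,0,0,39.2],
    [0,0,0,0,39],
    [0,0,0,0,39],
    [0,0,0,0,39],
    [0,0,0,0,39],
  ],
)

```text
clock: 23.78
eef_pos: [549.7, -21.1, 19.2]
tool_rot: [[-0.992, -0.127, 0.0], [-0.127, 0.992, 0.0], [-0.0, 0.0, -1.0]]
wrist_force: [0.1, 0.3, 4.5]
grip_width: 39.1
```

```bash
python3 look.py l
```

```text
t 23.93 w [39.07, 39.32, 39.06, 38.89] mean 39.09 F [1.1 0.9 4.1] M [ 0.18 -0.22  0.02] p [549.7 -21.1  19.2]
```

Emit:
carry_out(
  deltas=[
    [0,0,0,0,38.8],
    [0,0,0,0,38.6],
    [0,0,0,0,38.4],
    [0,0,0,0,38.2],
    [0,0,0,0,38],
    [0,0,0,0,38],
    [0,0,0,0,38],
    [0,0,0,0,38],
  ],
)

```text
clock: 24.6
eef_pos: [549.7, -21.1, 19.2]
tool_rot: [[-0.992, -0.127, 0.0], [-0.127, 0.992, 0.0], [-0.0, 0.0, -1.0]]
wrist_force: [0.9, 1.4, 3.9]
grip_width: 38.0
```

```bash
python3 look.py m
```

```text
t 24.75 w [38.03, 37.91, 38.17, 38.43] mean 38.14 F [1.1 0.9 3.9] M [ 0.17 -0.21  0.  ] p [549.7 -21.1  19.2]
```

Emit:
carry_out(
  deltas=[
    [0,0,0,0,37.8],
    [0,0,0,0,37.6],
    [0,0,0,0,37.4],
    [0,0,0,0,37.2],
    [0,0,0,0,37],
    [0,0,0,0,37],
    [0,0,0,0,37],
    [0,0,0,0,37],
  ],
)

```text
clock: 25.42
eef_pos: [549.7, -21.1, 19.2]
tool_rot: [[-0.992, -0.127, 0.0], [-0.127, 0.992, 0.0], [-0.0, 0.0, -1.0]]
wrist_force: [0.7, 0.3, 4.5]
grip_width: 36.9
```

```bash
python3 look.py n
```

```text
t 25.57 w [36.95, 37.14, 37.01, 37.06] mean 37.04 F [1.1 0.6 4.1] M [ 0.17 -0.24 -0.01] p [549.6 -21.1  19.2]
```

Emit:
carry_out(
  deltas=[
    [0,0,0,0,36.8],
    [0,0,0,0,36.6],
    [0,0,0,0,36.4],
    [0,0,0,0,36.2],
    [0,0,0,0,36],
    [0,0,0,0,36],
    [0,0,0,0,36],
    [0,0,0,0,36],
  ],
)

```text
clock: 26.23
eef_pos: [549.7, -21.2, 19.2]
tool_rot: [[-0.992, -0.127, 0.0], [-0.127, 0.992, -0.0], [-0.0, -0.0, -1.0]]
wrist_force: [0.4, 0.1, 3.8]
grip_width: 36.6
```

```bash
python3 look.py o
```

```text
t 26.38 w [36.57, 36.34, 36.15, 36.21] mean 36.32 F [0.9 0.2 4.5] M [ 0.04 -0.17  0.02] p [549.7 -21.2  19.2]
```

View pics/l_o.png

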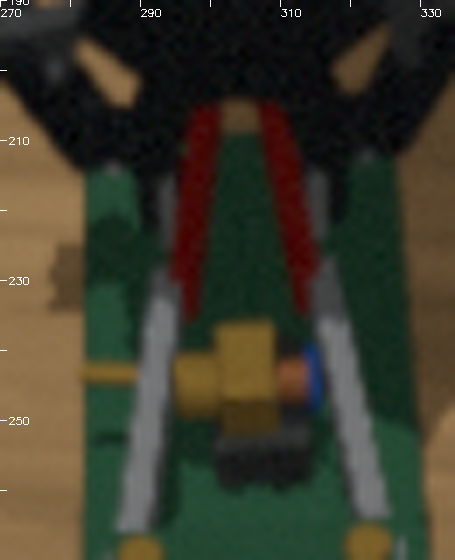

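Emit:
carry_out(
  deltas=[
    [0,0,0,0,35.8],
    [0,0,0,0,35.6],
    [0,0,0,0,35.4],
    [0,0,0,0,35.2],
    [0,0,0,0,35],
    [0,0,0,0,35],
    [0,0,0,0,35],
    [0,0,0,0,35],
  ],
)

```text
clock: 27.05
eef_pos: [549.7, -21.4, 19.3]
tool_rot: [[-0.992, -0.127, 0.0], [-0.127, 0.992, -0.0], [-0.0, -0.001, -1.0]]
wrist_force: [1.0, -0.7, 5.3]
grip_width: 35.5
```

```bash
python3 look.py p
```

```text
t 27.2 w [35.46, 35.44, 35.43, 34.98] mean 35.33 F [ 0.8 -1.   5.2] M [-0.12 -0.17 -0.03] p [549.7 -21.4  19.3]
```

Emit:
carry_out(
  deltas=[
    [0,0,0,0,34.8],
    [0,0,0,0,34.6],
    [0,0,0,0,34.4],
    [0,0,0,0,34.2],
    [0,0,0,0,34],
    [0,0,0,0,34],
    [0,0,0,0,34],
    [0,0,0,0,34],
  ],
)

```text
clock: 27.87
eef_pos: [549.8, -21.5, 19.4]
tool_rot: [[-0.992, -0.127, 0.0], [-0.127, 0.992, -0.001], [-0.0, -0.001, -1.0]]
wrist_force: [0.6, -0.4, 5.5]
grip_width: 34.4
```

```bash
python3 look.py q
```

```text
t 28.02 w [34.36, 34.33, 33.63, 34.31] mean 34.16 F [ 0.5 -0.8  6.1] M [-0.17 -0.12 -0.02] p [549.8 -21.5  19.4]
```

View pics/l_q.png

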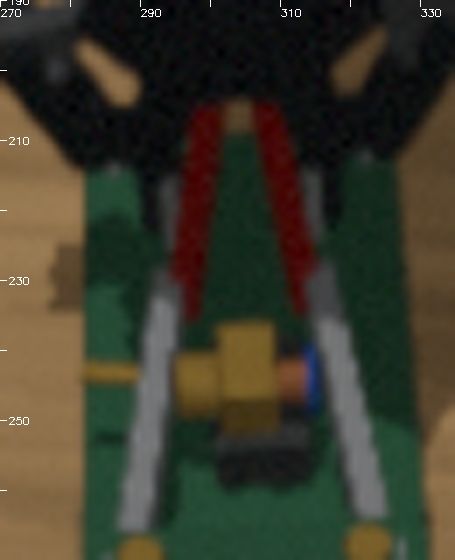

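Emit:
carry_out(
  deltas=[
    [0,0,0,0,33.8],
    [0,0,0,0,33.6],
    [0,0,0,0,33.4],
    [0,0,0,0,33.2],
    [0,0,0,0,33],
    [0,0,0,0,33],
    [0,0,0,0,33],
    [0,0,0,0,33],
  ],
)

```text
clock: 28.68
eef_pos: [549.9, -21.6, 19.5]
tool_rot: [[-0.992, -0.127, 0.0], [-0.127, 0.992, -0.001], [-0.0, -0.001, -1.0]]
wrist_force: [0.1, -1.5, 6.6]
grip_width: 33.2
```

```bash
python3 look.py r
```

```text
t 28.83 w [33.22, 33.22, 32.84, 33.16] mean 33.11 F [ 0.3 -1.1  6.8] M [-0.22 -0.11 -0.01] p [549.9 -21.6  19.5]
```

Emit:
carry_out(
  deltas=[
    [0,0,0,0,32.8],
    [0,0,0,0,32.6],
    [0,0,0,0,32.4],
    [0,0,0,0,32.2],
    [0,0,0,0,32],
    [0,0,0,0,32],
    [0,0,0,0,32],
    [0,0,0,0,32],
  ],
)

```text
clock: 29.5
eef_pos: [550.0, -21.7, 19.6]
tool_rot: [[-0.992, -0.127, 0.001], [-0.127, 0.992, -0.001], [-0.001, -0.001, -1.0]]
wrist_force: [0.3, -1.1, 6.8]
grip_width: 32.1
```

```bash
python3 look.py s
```

```text
t 29.65 w [32.08, 32.21, 31.98, 32.16] mean 32.11 F [ 0.2 -1.5  6.8] M [-0.24 -0.11 -0.07] p [549.9 -21.7  19.6]
```

Emit:
carry_out(
  deltas=[
    [0,0,0,0,31.8],
    [0,0,0,0,31.6],
    [0,0,0,0,31.4],
    [0,0,0,0,31.2],
    [0,0,0,0,31],
    [0,0,0,0,31],
    [0,0,0,0,31],
    [0,0,0,0,31],
  ],
)

```text
clock: 30.32
eef_pos: [550.0, -21.7, 19.7]
tool_rot: [[-0.992, -0.127, 0.001], [-0.127, 0.992, -0.001], [-0.001, -0.001, -1.0]]
wrist_force: [0.4, -0.8, 7.5]
grip_width: 31.2
```

```bash
python3 look.py t
```

```text
t 30.47 w [31.15, 31.17, 31.06, 31.47] mean 31.21 F [ 0.1 -1.1  7.2] M [-0.27 -0.1  -0.1 ] p [550.  -21.7  19.7]
```

View pics/l_t.png

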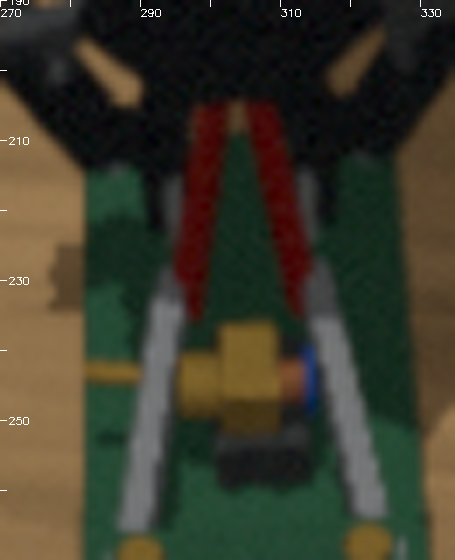

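Emit:
carry_out(
  deltas=[
    [0,0,0,0,30.8],
    [0,0,0,0,30.6],
    [0,0,0,0,30.4],
    [0,0,0,0,30.2],
    [0,0,0,0,30],
    [0,0,0,0,30],
    [0,0,0,0,30],
    [0,0,0,0,30],
  ],
)

```text
clock: 31.13
eef_pos: [550.1, -21.7, 19.8]
tool_rot: [[-0.992, -0.127, 0.001], [-0.127, 0.992, -0.001], [-0.001, -0.001, -1.0]]
wrist_force: [0.4, -0.7, 7.6]
grip_width: 30.5
```

```bash
python3 look.py u
```

```text
t 31.28 w [30.48, 30.3, 30.24, 29.98] mean 30.25 F [-0.  -1.5  8. ] M [-0.22 -0.09 -0.06] p [550.1 -21.7  19.8]
```

Emit:
carry_out(
  deltas=[
    [0,0,0,0,29.9],
    [0,0,0,0,29.7],
    [0,0,0,0,29.5],
    [0,0,0,0,29.3],
    [0,0,0,0,29.2],
    [0,0,0,0,29.2],
    [0,0,0,0,29.2],
    [0,0,0,0,29.2],
  ],
)

```text
clock: 31.95
eef_pos: [550.1, -21.6, 19.8]
tool_rot: [[-0.992, -0.127, 0.001], [-0.127, 0.992, -0.001], [-0.001, -0.001, -1.0]]
wrist_force: [1.3, -0.5, 7.8]
grip_width: 29.6
```

```bash
python3 look.py v
```

```text
t 32.1 w [29.58, 29.67, 29.32, 29.57] mean 29.53 F [ 0.1 -1.1  7.5] M [-0.21 -0.06 -0.04] p [550.1 -21.7  19.8]
```

View pics/l_v.png

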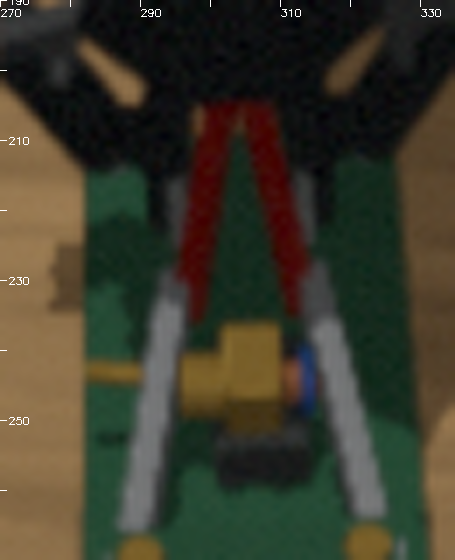

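Emit:
carry_out(
  deltas=[
    [0,0,0,0,29],
    [0,0,0,0,28.8],
    [0,0,0,0,28.6],
    [0,0,0,0,28.4],
    [0,0,0,0,28.4],
    [0,0,0,0,28.4],
    [0,0,0,0,28.4],
    [0,0,0,0,28.4],
  ],
)

```text
clock: 32.77
eef_pos: [549.8, -21.3, 19.2]
tool_rot: [[-0.992, -0.127, 0.0], [-0.127, 0.992, -0.0], [-0.0, -0.0, -1.0]]
wrist_force: [-0.1, -1.1, 4.5]
grip_width: 28.7
```

```bash
python3 look.py w
```

```text
t 32.92 w [28.73, 28.55, 28.56, 28.61] mean 28.61 F [ 1.3 -1.1  5. ] M [-0.23 -0.31  0.01] p [549.8 -21.2  19.2]
```

View pics/l_w.png

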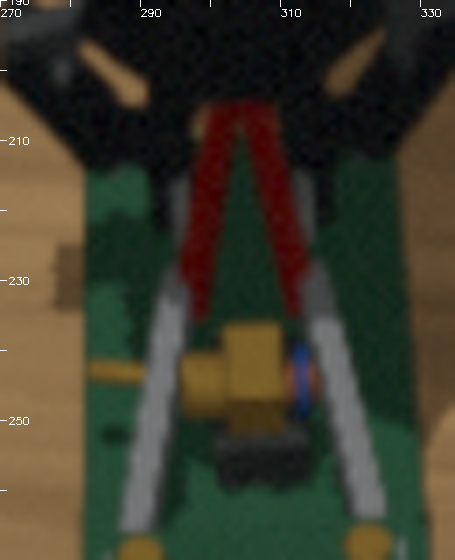

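The force dropped from about 7.5 to 4.7 N. The collar now sits next to the block, at scene u≈311.5 with a gap to the bar, so it has snapped. I'll stop squeezing and open.

Emit:
carry_out(
  deltas=[
    [0,0,0,0,31],
    [0,0,0,0,37],
    [0,0,0,0,44],
    [0,0,0,0,52],
    [0,0,0,0,60],
    [0,0,0,0,68],
    [0,0,0,0,77],
    [0,0,0,0,85],
  ],
)

```text
clock: 33.58
eef_pos: [549.7, -21.1, 19.3]
tool_rot: [[-0.992, -0.127, 0.0], [-0.127, 0.992, 0.0], [-0.0, 0.0, -1.0]]
wrist_force: [-0.6, 1.0, -0.1]
grip_width: 85.0
```

Emit:
carry_out(
  deltas=[
    [0,0,0,0,85],
    [0,0,0,0,85],
    [0,0,0,0,85],
    [0,0,-10,0,85],
    [0,0,-25,0,85],
    [0,0,-45,0,85],
    [0,0,-70,0,85],
    [0,0,-95,0,85],
  ],
)

```text
clock: 34.25
eef_pos: [549.1, -21.0, 115.6]
tool_rot: [[-0.992, -0.127, -0.001], [-0.127, 0.992, 0.0], [0.001, 0.0, -1.0]]
wrist_force: [0.5, -0.2, 0.3]
grip_width: 84.6
```

Emit:
carry_out(
  deltas=[
    [20,0,-15,0,85],
    [40,0,-30,0,85],
    [60,0,-45,0,85],
    [80,0,-60,0,85],
    [100,0,-60,0,85],
    [100,0,-60,0,85],
    [100,0,-60,0,85],
    [100,0,-60,0,85],
  ],
)

```text
clock: 34.92
eef_pos: [451.3, -33.9, 174.6]
tool_rot: [[-0.992, -0.127, 0.001], [-0.127, 0.992, -0.0], [-0.001, -0.0, -1.0]]
wrist_force: [0.0, 0.1, -0.9]
grip_width: 84.9
```

```bash
python3 look.py x; python3 - <<'E'
from h import *
a=arm.capture('top');cv2.imwrite('pics/top_end.png',a);crop(a,300,130,80,100,6,'pics/t_end.png')
E
```

```text
t 35.07 w [84.89, 85.1, 84.8, 84.93] mean 84.93 F [ 0.3 -0.  -0.6] M [-0.   -0.01 -0.  ] p [451.3 -33.8 174. ]
```

View pics/l_x.png

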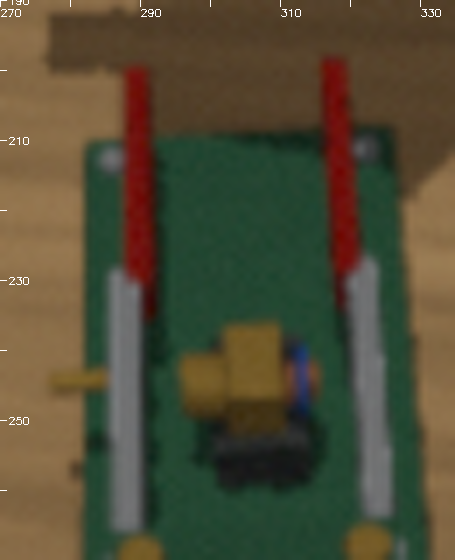

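View pics/sc_x.png

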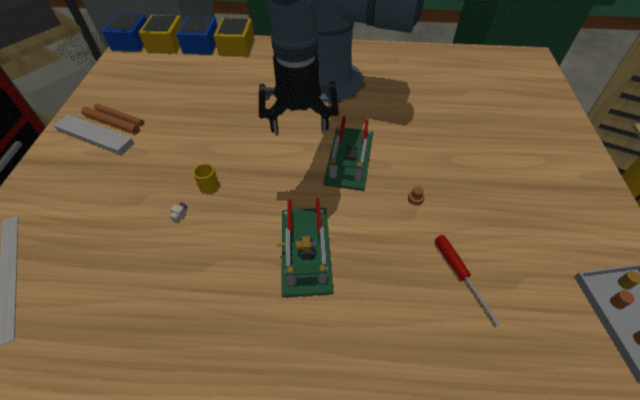

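The coupling sits in the cradle at scene (306,245) with its blue collar next to the block at u≈311. The handles are back at their starting positions (grip ends at u≈288 and 316). The tube, plug and screwdriver have not moved, and the gripper is clear.

```bash
python3 -c "
from rig import arm
print(arm.finish_job())"
```

```text
the job is handed in; nothing more can be done
None
```

I set the brass coupling into the cradle of the farther green press, collar towards the left handle. I then squeezed the handles in steps of about 1 mm until the collar snapped home, opened them, and handed the job in at about 35 s of the 72 s.

- **The snap:** the upward drag force I used as a stand-in for squeeze force rose to about 8 N. It dropped to about 5 N at a finger opening of 28.6 mm, and the picture showed the collar jump next to the block. I stopped there and let the handles go.
- **Final pictures:** the coupling sits square in the cradle with its collar in. Both handles are back where they started, and the tube, plug and screwdriver look unmoved. The wrist force was about zero with the gripper clear.
- **Not confirmed:** I judged the collar's depth and the handle angles by eye only, and `finish_job` gives no verdict. In the pictures the coupling moved by 1–2 mm along y during the squeeze, well inside the 9 mm allowed.
- **Disagreements:** my first press fit put the cradle about 1.3 mm short in x, because I had taken the bolt tops as too low. I corrected this before lowering, and the coupling went in without touching the rails. The grip ends also appeared about 3 mm off where the dimensions given put them, which made no difference to the squeeze.

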